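Flip the hex key and tighten the cell-mount clamp screw

ROBOT

A 7-joint arm with a two-finger parallel gripper is mounted at the origin on the work surface. World frame = base frame: x ahead of the robot, y to its left, z up, the work surface at z = 0. Lengths are in m, angles in rad, forces in N, time in s.
With the tool pointing down it reaches from about 0.35 to 0.9 m from the base axis. Payload 8.1 kg.
Tool frame: the origin (TCP) lies at the very end of the fingers, on their centre line; the grasp point (between the pads) lies 19 mm behind it; z points along the fingers, y is the line along which they close (so a half turn about z gives the same grasp; the last joint's range is limited). The gripper opens to 92 mm and grips with 3 to 60 N. Pads are 19 mm wide; open, the fingers measure 130 mm over their backs; the gripper's body (75 mm by 190 mm) begins 47 mm behind the grasp point.
Start: joints at [-0.103, 0.434, 0.025, 1.573, -0.012, 1.134, -0.075], TCP at [0.625, -0, 0.227] pointing down, gripper open.
Joint ranges: [-2.62, 2.62], [-0.44, 2.09], [-1.27, 1.32], [0.08, 2.57], [-1.32, 4.46], [0.12, 2], [-2.74, 2.74]. Speed limits (rad/s): [2.22, 2.22, 3.01, 3.01, 3.14, 3.14, 3.14].

INTERFACE

Orientations are given as a rotation vector (axis times angle).
In Python, from cell import readout, cams, job gives the robot as it stands.
- The arm moves only by the tool drive_tool, never from a script. Its argument "commands" is a list of rows, each a list of 3 entries, a list of its own where there are three numbers: the turn, a rotation vector about the tool's x, y, z in rad, then the shift along the tool's x, y, z in cm, then the gripper's target within -1 to 1 (fully open at 1, half-way at 0, shut at -1). A call has 1 to 20 rows; each row is the pose to reach, as a shift and turn from the pose commanded when the call began, along the tool's axes at that moment; what a row does not reach only later rows make up. A row lasts 1/12 s, in which the tool goes at most 41.7 mm and 7.16 degrees, less where a joint would pass 70% of its speed; a pose out of reach is approached as far as the arm can. A call with a gripper value outside its range is refused whole. The fingers move at their own pace and stop on an object; "newtons" is the grip in N (left out, the last holds). Time passes only in rows, so rows that repeat a pose let the fingers close. It gives the time, the measured TCP pose, the force, the opening and the grip force at its end, in the units of the state.
- readout.observe(): the state, without advancing time (a new reading comes with each control period).
- cams.get_image(name): name is "scene" or "side" or "wrist"; returns the picture (420x560x3 uint8, blue, green, red); there is no depth.
- cams.camera_info(name): a dict with "camera_matrix" (3x3 intrinsics, pixels), "R" (3x3) and "t" (3): a world point X has camera coordinates R X + t. Camera axes: x right, y down, z forward; pixel columns grow to the right and rows downward; lengths in m; the calibration is good to about 2 mm. The wrist camera is an equidistant fisheye: a pixel r from the principal point sees the ray r / f radians off the axis. A picture is of the moment at which its call begins: read the wrist's pose just before it. camera_info takes no time and is no camera call; for the wrist camera it gives the pose at the moment of the call.
- job.sign_off(): hands the job in; it is judged then, once.
The state is a dict: "clock": time; "joints": joint angles; "dq": joint speeds; "joint_efforts": joint torques, N m; "position": TCP position; "ee_rot": TCP orientation; "force": force on the tool from outside, world axes, zero at the start; "ft_torque": the same for the moment, N m; "width": opening from 0.0 (shut) to 1.0 (fully open); "gripper_force": force on a finger pad.
Only numpy, scipy, OpenCV 4.12 (cv2) and the standard library are available. Lean on these libraries where they do the work, as an engineer would, in place of code of your own. Each camera call takes 0.05 s, during which the arm holds its last target. There are 200 camera calls.

TASK

The hex key has been left in the clamp screw of the white cell mount by its long arm, with the screw only snug. Pull it out, turn it round so that its short arm is fully in the socket, and use the long arm as a lever to tighten the screw (clockwise as you face it) until its white mark lies within the green band, about 36 degrees on. Then take the key out and lay it flat in the blue tray, leaving everything else on the bench where it stands.

Things in the scene. Friction and masses are not known exactly. Their poses are not given: they have to be found in the camera images.
- hex_key: Steel L-shaped hex key, 17 mm across flats, 0.3 kg. Origin at the bend, where the arms' centre lines meet; x along the long arm, y along the short arm, z square to both. Flats of both arms face along the plane of the L, so jaws closing within that plane grip flats. Centre of mass 58 mm along x, 10 mm along y. It starts with the long arm 32 mm deep in the screw, drooping a few degrees in its play.
- long_tip (a point): Centre of the end of the key's long arm, 165 mm from the bend. The last 3 mm of each arm is 14.5 mm across flats. At the start the short arm sticks out to the mount's -y side, sloping down about 20 degrees.
- short_tip (a point): Centre of the end of the key's short arm, 70 mm from the bend.
- mount: White cell mount bolted to the bench, 78 mm wide, 151 mm high, base plate 130 x 130 x 16 mm. Origin on the bench under it; x points out of the face with the screw (away from the robot, give or take its yaw), z up. A boss 50 mm wide ends at x = 75 mm; the round screw head, 33 mm in diameter, stands out to x = 112 mm. The space on its +y side is free for the lever.
- socket (a point): Centre of the mouth of the screw's hex socket, at (112, 0, 125) mm in the mount's frame, axes as the mount's. Its axis is level along x, open to +x; 18 mm across flats (about 6 degrees of backlash), flared over its first 6 mm, 34 mm deep. At screw 0 the key fits with its short arm along -x and its long arm to the mount's +y side, 0.35 rad above level (then droops by the backlash).
- screw (a joint): Turn of the screw, rad: 0 at the start, growing clockwise as one faces it, as when a long arm at the mount's +y side is pushed down. Its white mark points straight up at 0; the green band on the boss spans 24 to 48 degrees clockwise of upright (0.42 to 0.84 rad). Stiff, 0.45 N m both ways at any angle (3.5 N at 130 mm); stays where left, no stop near the band.
- tray: Blue open tool tray on the bench, 230 mm along its x, 160 mm along its y, 18 mm high, walls and floor 4 mm; origin under its centre. It stands on the right or on the left, having changed places with the vial rack.
- vial_rack: White vial rack, 150 x 110 mm, 48 mm high with its vials, fixed to the bench; origin under its centre.
- bottle_a: Clear solvent bottle with a blue cap, 70 mm in diameter, 150 mm high; origin under its centre. Bystander.
- bottle_b: Amber solvent bottle with a blue cap, 70 mm in diameter, 150 mm high; origin under its centre. Bystander.
- jar: Small jar with a white lid, 60 mm in diameter, 70 mm high; origin under its centre. Bystander.
- screwdriver: Screwdriver lying on the bench; origin at its underside near its middle, x along it. Bystander.
- wrench: Spanner lying on the bench; origin at its underside near its middle, x along it. Bystander.
- beaker: Open clear beaker, 70 mm in diameter, 80 mm high; origin under its centre. Bystander.
Things that resemble listed ones, but are neither listed nor needed, are in the scene too. What is meant by the hex_key is not black or pink, and is the larger of those in its own colour.

How it is judged:
On the way, in this order (a step that is already met when the one before it is completed fails the run):
1. the key's long arm is out of the screw, the screw not turned (x of long_tip in the frame of socket above 0.005 m and value of joint screw below 0.25 rad), for 0.1 s.
2. the key's short arm is in the socket, 20 mm deep or more, the screw not yet turned (x of short_tip in the frame of socket between -0.042 and -0.02 m and distance between short_tip and socket below 0.036 m and value of joint screw below 0.25 rad), for 0.2 s.
3. the screw is turned into the green band with the short arm still in the socket, the long arm being the lever (x of short_tip in the frame of socket between -0.042 and -0.02 m and distance between short_tip and socket below 0.036 m and value of joint screw above 0.42 rad), for 0.1 s.
At the end, for the whole second after the job is handed in: The screw's mark lies in the green band (0.42 to 0.84 rad) and the whole key (its bend and both tips) lies at rest within the tray, flat: all three less than 30 mm above the bench (value of joint screw between 0.42 and 0.84 rad and x of hex_key in the frame of tray between -0.115 and 0.115 m and y of hex_key in the frame of tray between -0.08 and 0.08 m and x of long_tip in the frame of tray between -0.115 and 0.115 m and y of long_tip in the frame of tray between -0.08 and 0.08 m and x of short_tip in the frame of tray between -0.115 and 0.115 m and y of short_tip in the frame of tray between -0.08 and 0.08 m and z of each of hex_key, long_tip, short_tip in the frame of tray below 0.03 m and linear speed of hex_key below 0.02 m/s); the robot touches nothing.
It fails at once if a bystander moved more than 30 mm (distance of any of bottle_a, bottle_b, jar, screwdriver, wrench, beaker from where it was at the start of the episode above 0.03 m).
It fails at once if the screw overtightened, beyond 0.95 rad, or undone, below -0.2 rad (value of joint screw above 0.95 rad or value of joint screw below -0.2 rad).
It also fails if it takes over 61 s, if anything falls off the work surface, if the arm or the gripper's body presses on something with over 40 N, if the wrist force passes 120 N, or if a joint passes its speed limit or range.

## Working session

There is one attempt and no reset: what is moved stays moved. The work goes in short steps, Python scripts to look and compute and a tool call to move; the robot and the scene stay as the last step left them, time stands still between calls to the robot, and variables do not carry over. Pictures are saved under pics/ and viewed, at most 10 in all, crops included, and the job is handed in when it is done.

Besides the shell and the picture viewer there is one more tool, called after ">>>" by a JSON object that holds its "name" and its "arguments". drive_tool: Moves the arm, as the interface text tells. Its arguments: {"type":"object","properties":{"commands":{"type":"array"},"newtons":{"type":"number"}},"required":["commands"]}

```bash
mkdir -p pics; ls
cat > h.py <<'E'
import numpy as np,cv2
from scipy.spatial.transform import Rotation as Ro
from cell import readout,cams,job
def ray(ci,px):
    K=np.array(ci["camera_matrix"]);R=np.array(ci["R"]);t=np.array(ci["t"])
    d=np.linalg.inv(K)@[px[0],px[1],1];return -R.T@t,R.T@d
def plane(ci,px,z):
    o,d=ray(ci,px);return o+d*(z-o[2])/d[2]
def tri(c1,p1,c2,p2):
    o1,d1=ray(c1,p1);o2,d2=ray(c2,p2);d1/=np.linalg.norm(d1);d2/=np.linalg.norm(d2)
    s=np.linalg.lstsq(np.c_[d1,-d2],o2-o1,rcond=None)[0]
    a=o1+s[0]*d1;b=o2+s[1]*d2;return (a+b)/2,np.linalg.norm(a-b)
def proj(ci,X):
    x=np.array(ci["R"])@X+np.array(ci["t"]);p=np.array(ci["camera_matrix"])@x;return p[:2]/p[2]
E
python3 - <<'E'
from h import *
for n in ("scene","side"):
    cv2.imwrite(f"pics/{n}0.png",cams.get_image(n))
    ci=cams.camera_info(n);print(n,ci["camera_matrix"],-np.array(ci["R"]).T@ci["t"])
o=readout.observe();print(o)
E
```

```text
pics
scene [[398.93712609   0.         282.69967015]
 [  0.         398.93712609 211.68962385]
 [  0.           0.           1.        ]] [ 1.25699938 -0.39267883  0.83257475]
side [[425.4763       0.         279.49419104]
 [  0.         425.4763     215.07778957]
 [  0.           0.           1.        ]] [-0.32145023  0.89369967  0.76401987]
{'clock': 0.1, 'joints': array([-0.10259716,  0.43512856,  0.02496471,  1.57399257, -0.01158824,
        1.13398992, -0.07508029]), 'dq': array([ 0.00024798, -0.00149463,  0.00028017, -0.0032679 ,  0.00026389,
       -0.000359  ,  0.00025249]), 'joint_efforts': array([ 2.76666542e-03, -6.69124532e+01,  9.87763703e-01, -3.15145969e+01,
       -6.05509384e-02,  3.73947364e-02,  1.19628339e-04]), 'position': array([ 6.24551943e-01, -5.27126872e-05,  2.26043958e-01]), 'ee_rot': array([-2.22086716e+00, -2.22077976e+00,  1.66472486e-03]), 'force': array([ 1.3341915 ,  0.45558059, -0.02422276]), 'ft_torque': array([ 0.06182553, -0.00907354, -0.01004458]), 'gripper_force': 0.0, 'width': 1.0024684224915916}
```

View pics/scene0.png

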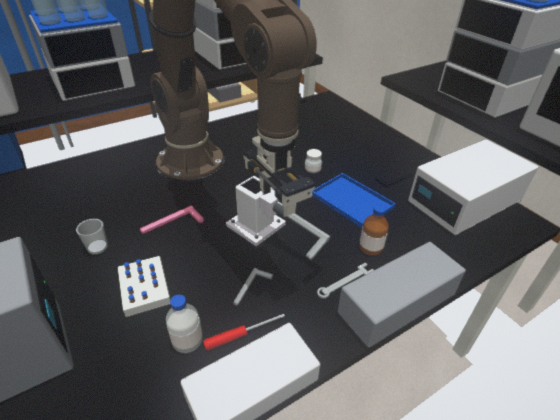

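View pics/side0.png

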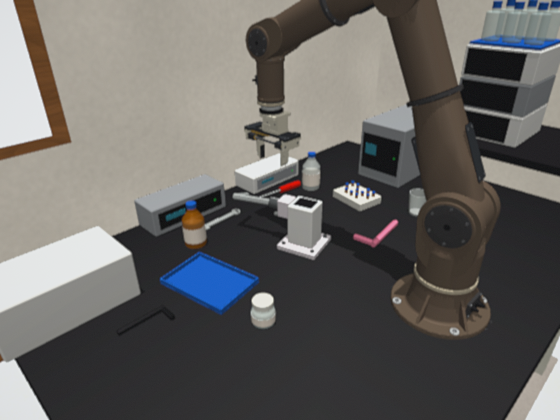

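Scene: mount at about (257,210), its screw facing the lower right. The key's long arm runs from about (290,215) to the bend at (328,238), and the short arm ends at (310,255). The tray is on the +y side at (353,198). The smaller grey key at (255,280) is a decoy. Side: mount (304,225), key (235,197)–(290,207).

Run:
```python
from h import *
a=cv2.imread("pics/scene0.png")[165:275,215:345];b=cv2.imread("pics/side0.png")[175:270,225:345]
a=cv2.resize(a,(650,550),interpolation=cv2.INTER_CUBIC);b=cv2.resize(b,(600,475),interpolation=cv2.INTER_CUBIC)
cv2.imwrite("pics/c1.png",a);cv2.imwrite("pics/c2.png",b)
```

```text
(no output)
```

View pics/c1.png

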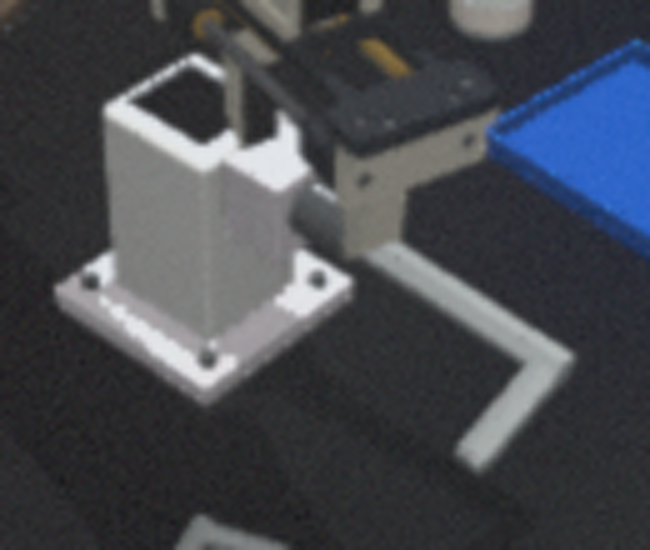

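View pics/c2.png

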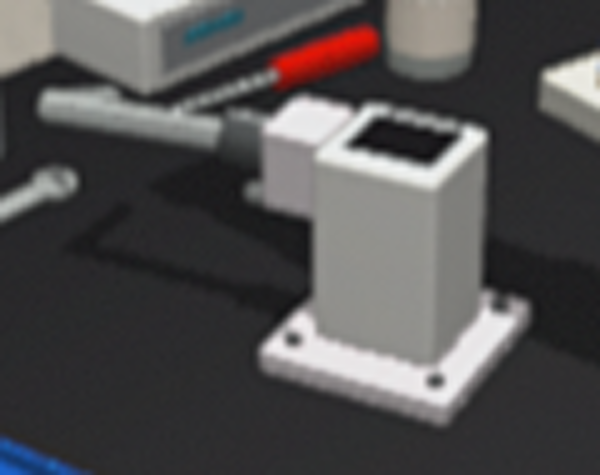

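Crops: the base plate's corners are clear in both (scene crop (57,290), (207,385), (352,285); side crop (262,352), (447,415), (530,308)). The bend is at scene crop (553,360) and side crop (50,105), with the short tip at scene crop (473,460).

Run:
```python
from h import *
S=cams.camera_info("scene");D=cams.camera_info("side")
s=lambda u,v:(215+u/5,165+v/5); d=lambda u,v:(225+u/5,175+v/5)
for n,p in dict(L=(57,290),F=(207,385),R=(352,284)).items(): print("scene",n,plane(S,s(*p),.016).round(4))
for n,p in dict(L=(262,352),F=(447,415),R=(530,308)).items(): print("side",n,plane(D,d(*p),.016).round(4))
print("top front corner scene/side", plane(S,s(105,108),.151),plane(S,s(207,165),.151),plane(D,d(437,188),.151),plane(D,d(315,152),.151),plane(D,d(488,130),.151))
print("bend",tri(S,s(553,361),D,d(52,104)))
print("tri base corner common: scene R = side L",tri(S,s(352,284),D,d(262,352)))
# axis line: intersect planes of view through long arm centreline
def pl(ci,a,b):
    o,x=ray(ci,a);_,y=ray(ci,b);n=np.cross(x,y);return o,n/np.linalg.norm(n)
o1,n1=pl(S,s(400,262),s(545,357));o2,n2=pl(D,d(215,137),d(70,107))
v=np.cross(n1,n2);v/=np.linalg.norm(v)
p=np.linalg.lstsq(np.array([n1,n2,[1,0,0]]),np.array([n1@o1,n2@o2,.6]),rcond=None)[0]
print("arm dir",v,"at x=.6",p)
b=cv2.imread("pics/scene0.png").astype(int)
for n,ci in (("scene",S),("side",D)):
    im=cv2.imread(f"pics/{n}0.png").astype(int)
    m=((im[...,0]-im[...,2]>70)).astype(np.uint8)
    c=max(cv2.findContours(m[60:],0,1)[0],key=lambda c:cv2.contourArea(c) if (abs(c[:,0,0].mean()-(353 if n=="scene" else 209))<30 and c[:,0,1].mean()>80) else 0)+[0,60]
    q=cv2.boxPoints(cv2.minAreaRect(c)); ap=cv2.approxPolyDP(c,6,True)[:,0]
    print(n,"tray",ap.tolist(),[plane(ci,x,.018)[:2].round(3).tolist() for x in ap])
```

```text
scene L [ 0.4096 -0.0461  0.016 ]
scene F [ 0.5281 -0.0079  0.016 ]
scene R [0.4973 0.111  0.016 ]
side L [0.4832 0.1188 0.016 ]
side F [0.3548 0.089  0.016 ]
side R [ 0.3947 -0.0382  0.016 ]
top front corner scene/side [ 0.42466313 -0.01247834  0.151     ] [0.49951725 0.01182066 0.151     ] [0.38711201 0.06658336 0.151     ] [0.46951262 0.08437556 0.151     ] [ 0.41262315 -0.00965282  0.151     ]
bend (array([0.69222571, 0.10859103, 0.11352993]), np.float64(0.0005197250379675803))
tri base corner common: scene R = side L (array([0.49048665, 0.11380074, 0.00988607]), np.float64(0.0029164371039223226))
arm dir [-0.96193639 -0.26839446  0.05140816] at x=.6 [0.6        0.08196607 0.11844849]
scene tray [[313, 190], [361, 225], [394, 204], [342, 173]] [[0.411, 0.276], [0.63, 0.3], [0.607, 0.459], [0.382, 0.423]]
side tray [[160, 278], [219, 313], [258, 281], [201, 252]] [[0.601, 0.468], [0.369, 0.438], [0.393, 0.283], [0.624, 0.31]]
```

```bash
cat >> h.py <<'E'
def pose():
    o=readout.observe();return np.array(o["position"]),Ro.from_rotvec(o["ee_rot"])
def frame(yaw,roll,droop):
    "key frame axes a (outward), u, n as columns; roll of u above level"
    return (Ro.from_euler('z',yaw)*Ro.from_euler('y',droop)*Ro.from_euler('x',roll)).as_matrix()
def toolR(F): # grasp: tool x=-a, y=u, z=-n
    return Ro.from_matrix(np.c_[-F[:,0],F[:,1],-F[:,2]])
def row(p,R,p0=None,R0=None):
    if p0 is None:p0,R0=pose()
    rv=(R0.inv()*R).as_rotvec();d=R0.inv().apply(p-p0)*100
    print("turn",rv.round(4),"shift cm",d.round(3),"rows>=",max(np.linalg.norm(d)/4.17,np.degrees(np.linalg.norm(rv))/7.16).__round__(1))
E
python3 - <<'E'
from h import *
F=frame(np.radians(15.6),np.radians(20),.051)
R=toolR(F);G=np.array([.602,.0825,.1183])
row(G+.10*F[:,2]-.0*F[:,2],R); print(F)
E
```

```text
turn [-0.1981  0.3548 -1.8129] shift cm [ 5.09  -0.872  1.39 ] rows>= 14.9
[[ 0.96191025 -0.23590878  0.1381149 ]
 [ 0.26857017  0.9097655  -0.31653878]
 [-0.05097789  0.34157544  0.93847082]]
```

>>> {"name": "drive_tool", "arguments": {"commands": [[[-0.2, 0.355, -1.813], [5.1, -0.9, 1.4], 1], [[-0.2, 0.355, -1.813], [5.1, -0.9, 1.4], 1], [[-0.2, 0.355, -1.813], [5.1, -0.9, 1.4], 1], [[-0.2, 0.355, -1.813], [5.1, -0.9, 1.4], 1], [[-0.2, 0.355, -1.813], [5.1, -0.9, 1.4], 1], [[-0.2, 0.355, -1.813], [5.1, -0.9, 1.4], 1], [[-0.2, 0.355, -1.813], [5.1, -0.9, 1.4], 1], [[-0.2, 0.355, -1.813], [5.1, -0.9, 1.4], 1], [[-0.2, 0.355, -1.813], [5.1, -0.9, 1.4], 1], [[-0.2, 0.355, -1.813], [5.1, -0.9, 1.4], 1], [[-0.2, 0.355, -1.813], [5.1, -0.9, 1.4], 1], [[-0.2, 0.355, -1.813], [5.1, -0.9, 1.4], 1], [[-0.2, 0.355, -1.813], [5.1, -0.9, 1.4], 1], [[-0.2, 0.355, -1.813], [5.1, -0.9, 1.4], 1], [[-0.2, 0.355, -1.813], [5.1, -0.9, 1.4], 1], [[-0.2, 0.355, -1.813], [5.1, -0.9, 1.4], 1], [[-0.2, 0.355, -1.813], [5.1, -0.9, 1.4], 1]]}}

```text
clock: 1.52
position: [0.616, 0.0507, 0.212]
ee_rot: [0.389, -2.977, -0.516]
force: [-0.4, 0.2, 0.0]
width: 1.001
gripper_force: 0.0
```

Run:
```python
from h import *
import pickle
p,R=pose();ci=cams.camera_info("wrist");im=cams.get_image("wrist")
cv2.imwrite("pics/w1.png",im);pickle.dump(ci,open("w1.pkl","wb"))
cv2.imwrite("pics/scene1.png",cams.get_image("scene"));cv2.imwrite("pics/side1.png",cams.get_image("side"))
print(p,R.as_rotvec(),ci)
```

```text
[0.61599932 0.05074834 0.21200083] [ 0.38862085 -2.97671431 -0.51642938] {'camera_matrix': array([[325.1922621 ,   0.        , 278.77682416],
       [  0.        , 325.1922621 , 207.98005878],
       [  0.        ,   0.        ,   1.        ]]), 'R': array([[-0.23268549,  0.90978104,  0.34373816],
       [ 0.96678858,  0.17795627,  0.18344321],
       [ 0.10572279,  0.3750067 , -0.92097376]]), 't': array([ 0.02345194, -0.619103  ,  0.27947367])}
```

View pics/w1.png

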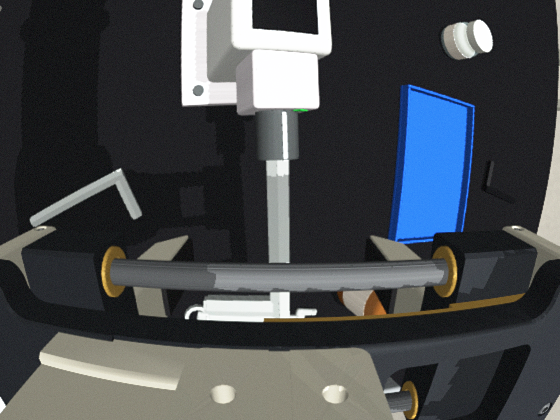

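Wrist: screw head at (278,110–160), its end edge at row ~160. The key's long arm runs down column ~278 (edges ~267/289), and the tray is at right. I'll fit the edges now.

Run:
```python
from h import *
g=cv2.imread("pics/w1.png",0).astype(int)
for r in range(100,262,10):
    x=g[r,225:335]; d=np.diff(x); print(r,"edges",[(225+i+1,int(d[i])) for i in np.where(abs(d)>18)[0]])
print("col",g[140:175,272],g[140:175,284])
a=cv2.imread("pics/scene1.png")[165:275,215:345];b=cv2.imread("pics/side1.png")[175:270,225:345]
a=cv2.resize(a,(520,440),interpolation=cv2.INTER_CUBIC);b=cv2.resize(b,(480,380),interpolation=cv2.INTER_CUBIC)
a=cv2.resize(a,(400,338));b=cv2.resize(b,(400,317))
c=np.zeros((338,800,3),np.uint8);c[:,:400]=a;c[:317,400:]=b;cv2.imwrite("pics/c3.png",c)
```

```text
100 edges [(np.int64(236), -29), (np.int64(237), -57), (np.int64(253), 59), (np.int64(254), 46), (np.int64(319), -118), (np.int64(320), -97)]
110 edges [(np.int64(236), 31), (np.int64(237), 82), (np.int64(283), -19), (np.int64(293), 20), (np.int64(294), 19), (np.int64(307), -22), (np.int64(308), -42), (np.int64(309), -26), (np.int64(311), -23)]
120 edges [(np.int64(282), 93), (np.int64(283), 22), (np.int64(287), -101), (np.int64(288), -32), (np.int64(298), -33)]
130 edges [(np.int64(282), 67), (np.int64(283), 58), (np.int64(287), -91), (np.int64(288), -52), (np.int64(298), -33)]
140 edges [(np.int64(282), 26), (np.int64(283), 99), (np.int64(287), -53), (np.int64(288), -86), (np.int64(298), -25), (np.int64(299), -20)]
150 edges [(np.int64(283), 89), (np.int64(284), 30), (np.int64(287), -29), (np.int64(288), -99), (np.int64(289), -21), (np.int64(299), -38)]
160 edges [(np.int64(266), 57), (np.int64(267), 24), (np.int64(277), 22), (np.int64(282), -31), (np.int64(283), 21), (np.int64(284), 37), (np.int64(288), -50), (np.int64(289), -116), (np.int64(290), -50)]
170 edges [(np.int64(266), 
[... 748 characters left out ...]
4(268), 93), (np.int64(269), 25), (np.int64(289), -79), (np.int64(290), -65)]
240 edges [(np.int64(268), 79), (np.int64(269), 42), (np.int64(289), -78), (np.int64(290), -65)]
250 edges [(np.int64(268), 51), (np.int64(269), 63), (np.int64(270), 21), (np.int64(289), -78), (np.int64(290), -62)]
260 edges [(np.int64(268), 37), (np.int64(269), 75), (np.int64(270), 30), (np.int64(289), -74), (np.int64(290), -64)]
col [104 101 105 109 106 105 107 104 110 106 106 105 105 105 106 108 107 111
 103 117 168 213 212 213 213 211 210 209 214 215 212 209 213 212 212] [255 255 255 255 255 255 255 255 255 255 255 255 255 255 255 255 255 255
 255 201 255 250 243 242 243 243 244 243 242 244 243 244 243 235 204]
```

View pics/c3.png

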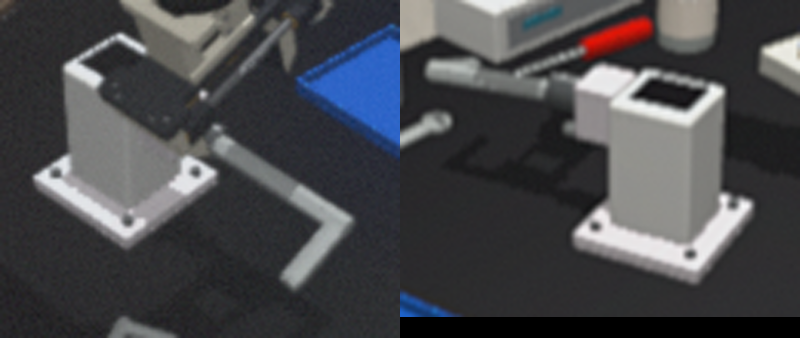

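Arm edges in the wrist picture: centre (278.1,170) and (279.5,250), and the head's end edge is at row 160. In the crop the arm is unobstructed from the side, so I'll combine the lines.

```bash
cat >> h.py <<'E'
def wray(ci,px):
    K=np.array(ci["camera_matrix"]);R=np.array(ci["R"]);t=np.array(ci["t"])
    v=np.array([(px[0]-K[0,2])/K[0,0],(px[1]-K[1,2])/K[1,1]]);th=np.linalg.norm(v)
    d=np.r_[np.sin(th)*v/th,np.cos(th)];return -R.T@t,R.T@d
E
python3 - <<'E'
from h import *
import pickle
S=cams.camera_info("scene");D=cams.camera_info("side");W=pickle.load(open("w1.pkl","rb"))
s=lambda u,v:(215+u/5,165+v/5); d=lambda u,v:(225+u/5,175+v/5)
def pln(r1,r2):
    n=np.cross(r1[1],r2[1]);return r1[0],n/np.linalg.norm(n)
w=pln(wray(W,(278.1,170)),wray(W,(279.5,250)))
lines={"side":pln(ray(D,d(215,137)),ray(D,d(70,107))),"scene":pln(ray(S,s(400,262)),ray(S,s(545,357)))}
for k,(o2,n2) in lines.items():
    o1,n1=w;v=np.cross(n1,n2);v/=np.linalg.norm(v)
    p=np.linalg.solve(np.array([n1,n2,[1,0,0]]),[n1@o1,n2@o2,.6]);print(k,v,p)
    o,dd=wray(W,(273,160)); up=np.array([.138,-.3165,.9385])
    q=p+up*.0165; x=o+dd*(((q-o)@up)/(dd@up)); m=x-up*.0165; print(" mouth",m)
# auto side/scene line: refine bright key pixels in side0
im=cv2.imread("pics/side1.png",0)
for c in range(236,272,4):
    col=im[185:215,c].astype(int);print(c,col.tolist())
E
```

```text
side [-0.95884732 -0.28048992  0.04401385] [0.6        0.08270965 0.11886336]
 mouth [0.56409591 0.06863849 0.11939744]
scene [ 0.9526015   0.29299314 -0.08188652] [0.6        0.08353742 0.11665914]
 mouth [0.56401753 0.06940864 0.11718533]
236 [109, 58, 30, 31, 34, 34, 31, 70, 142, 183, 173, 146, 134, 113, 73, 41, 34, 36, 38, 38, 37, 35, 46, 78, 102, 108, 128, 156, 148, 101]
240 [134, 121, 88, 49, 30, 31, 37, 74, 135, 179, 180, 161, 141, 127, 100, 62, 40, 37, 38, 38, 39, 37, 35, 38, 56, 80, 91, 75, 50, 39]
244 [135, 136, 134, 121, 84, 41, 46, 98, 144, 171, 181, 173, 150, 139, 121, 84, 51, 36, 36, 38, 38, 38, 38, 39, 39, 37, 38, 39, 40, 41]
248 [137, 136, 135, 136, 133, 117, 79, 71, 108, 120, 119, 126, 119, 115, 123, 115, 75, 42, 35, 38, 39, 38, 39, 38, 38, 39, 40, 39, 39, 41]
252 [139, 137, 137, 137, 137, 136, 136, 117, 75, 40, 58, 97, 120, 117, 113, 113, 100, 66, 40, 36, 37, 37, 39, 40, 37, 40, 40, 38, 38, 39]
256 [132, 133, 133, 132, 132, 134, 134, 112, 65, 34, 43, 78, 109, 118, 114, 111, 102, 79, 50, 39, 38, 39, 39, 39, 39, 38, 40, 38, 41, 41]
260 [89, 89, 89, 104, 122, 115, 76, 39, 30, 34, 76, 139, 160, 133, 116, 112, 110, 99, 73, 46, 38, 38, 40, 40, 39, 40, 40, 38, 39, 40]
264 [90, 98, 117, 122, 96, 51, 32, 33, 54, 98, 119, 95, 66, 93, 118, 116, 111, 107, 91, 64, 41, 38, 40, 39, 41, 38, 40, 40, 40, 40]
268 [114, 126, 103, 56, 31, 34, 36, 70, 120, 129, 79, 33, 47, 105, 153, 159, 128, 102, 83, 62, 47, 41, 39, 42, 40, 41, 34, 28, 26, 26]
```

Run:
```python
from h import *
F=frame(np.radians(16.6),np.radians(20),.05)
R=toolR(F);G=np.array([.604,.0843,.118]);row(G-.019*F[:,2],R)
```

```text
turn [ 0.0013  0.0077 -0.0183] shift cm [-0.2    0.038 12.007] rows>= 2.9
```

>>> {"name": "drive_tool", "arguments": {"commands": [[[0.001, 0.008, -0.018], [-0.2, 0.04, 4], 1], [[0.001, 0.008, -0.018], [-0.2, 0.04, 7], 1], [[0.001, 0.008, -0.018], [-0.2, 0.04, 9.5], 1], [[0.001, 0.008, -0.018], [-0.2, 0.04, 11.2], 1], [[0.001, 0.008, -0.018], [-0.2, 0.04, 12], 1], [[0.001, 0.008, -0.018], [-0.2, 0.04, 12], 0], [[0.001, 0.008, -0.018], [-0.2, 0.04, 12], -0.4], [[0.001, 0.008, -0.018], [-0.2, 0.04, 12], -1], [[0.001, 0.008, -0.018], [-0.2, 0.04, 12], -1], [[0.001, 0.008, -0.018], [-0.2, 0.04, 12], -1], [[0.001, 0.008, -0.018], [-0.2, 0.04, 12], -1], [[0.001, 0.008, -0.018], [-0.2, 0.04, 12], -1], [[0.001, 0.008, -0.018], [-0.2, 0.04, 12], -1], [[0.001, 0.008, -0.018], [-0.2, 0.04, 12], -1]], "newtons": 12}}

```text
clock: 2.83
position: [0.6015, 0.09, 0.1002]
ee_rot: [0.423, -2.969, -0.514]
force: [-0.1, 0.3, 0.3]
width: 0.394
gripper_force: 0.0
```

Run:
```python
from h import *
import pickle
o=readout.observe();print({k:np.round(o[k],4) for k in ("clock","position","ee_rot","force","ft_torque","width","gripper_force")})
ci=cams.camera_info("wrist");cv2.imwrite("pics/w2.png",cams.get_image("wrist"));pickle.dump(ci,open("w2.pkl","wb"))
g=cv2.imread("pics/w2.png",0).astype(int)
for r in range(60,240,15):
    x=g[r,215:345]; d=np.diff(x); print(r,[(215+int(i)+1,int(d[i])) for i in np.where(abs(d)>25)[0]])
for c in (262,272,284,296): print(c,g[90:180:3,c].tolist())
```

```text
{'clock': np.float64(2.8333), 'position': array([0.6015, 0.09  , 0.1002]), 'ee_rot': array([ 0.423 , -2.9689, -0.5136]), 'force': array([-0.1107,  0.259 ,  0.2521]), 'ft_torque': array([-0.285 , -0.1582, -0.0008]), 'width': np.float64(0.3945), 'gripper_force': np.float64(0.0)}
60 [(228, 40), (229, 37), (230, 30)]
75 [(230, 33), (231, 29)]
90 [(333, 30), (336, -34)]
105 [(288, 92), (289, 41), (296, -74), (297, -79)]
120 [(288, 95), (289, 48), (296, -99), (297, -55)]
135 [(288, 109), (289, 53), (296, -113), (297, -57)]
150 [(288, 110), (289, 61), (296, -97), (297, -64)]
165 [(288, 53), (289, 90), (296, -71), (297, -79)]
180 [(288, 49), (289, 91), (296, -60), (297, -86), (316, -28)]
195 [(255, 75), (256, 48), (275, 32), (276, 38), (296, -32), (297, -91), (298, -54)]
210 [(255, 56), (256, 69), (296, -36), (297, -49), (298, -26)]
225 [(256, 62), (296, -53), (297, -50)]
262 [79, 73, 71, 73, 73, 73, 74, 72, 73, 71, 71, 77, 75, 73, 73, 76, 73, 79, 72, 75, 74, 74, 75, 77, 77, 73, 73, 77, 74, 76]
272 [91, 85, 88, 84, 89, 84, 81, 87, 88, 85, 85, 88, 86, 86, 88, 88, 86, 87, 88, 88, 89, 86, 82, 85, 89, 82, 86, 83, 82, 84]
284 [96, 96, 92, 90, 91, 88, 89, 94, 95, 89, 95, 92, 95, 93, 96, 92, 95, 92, 91, 92, 94, 93, 91, 90, 91, 91, 94, 94, 92, 91]
296 [59, 137, 144, 157, 160, 162, 164, 160, 157, 140, 142, 146, 142, 123, 125, 136, 147, 150, 152, 159, 150, 153, 166, 170, 171, 176, 164, 170, 182, 184]
```

View pics/w2.png

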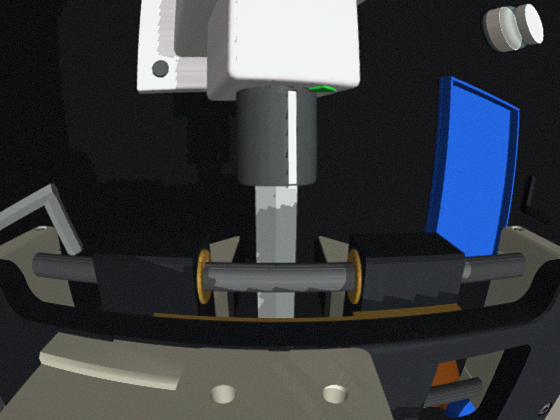

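Wrist: the fingers straddle the arm (arm columns 256–297 at row 200) and are still closing. The head's end is at row ~186, and the white mark strip at columns 288–297 runs straight up, so the tool's yaw matches the mount's. I'll finish closing.

>>> {"name": "drive_tool", "arguments": {"commands": [[[0, 0, 0], [0, 0, 0], -1], [[0, 0, 0], [0, 0, 0], -1], [[0, 0, 0], [0, 0, 0], -1], [[0, 0, 0], [0, 0, 0], -1], [[0, 0, 0], [0, 0, 0], -1], [[0, 0, 0], [0, 0, 0], -1]], "newtons": 12}}

```text
clock: 3.38
position: [0.6018, 0.0895, 0.1]
ee_rot: [0.422, -2.969, -0.513]
force: [0.5, -3.6, -2.3]
width: 0.184
gripper_force: 12.0
```

Run:
```python
from h import *
import pickle
o=readout.observe();print({k:np.round(o[k],4) for k in ("clock","position","ee_rot","force","ft_torque","width","gripper_force")})
W1=pickle.load(open("w1.pkl","rb"));W2=pickle.load(open("w2.pkl","rb"))
# head end edge, row (at the strip bottom) in both: strip centre
g1=cv2.imread("pics/w1.png",0).astype(int);g2=cv2.imread("pics/w2.png",0).astype(int)
print(g1[150:170,[258,261,295,298]].T.tolist());print(g2[175:195,[245,250,303,308]].T.tolist())
for (a,b) in (((285.5,135),(292.5,135)),):
    pass
def t(r1,r2):
    s=np.linalg.lstsq(np.c_[r1[1],-r2[1]],r2[0]-r1[0],rcond=None)[0]
    A=r1[0]+s[0]*r1[1];B=r2[0]+s[1]*r2[1];return (A+B)/2,np.linalg.norm(A-B)
m,e=t(wray(W1,(285.7,159.5)),wray(W2,(292.5,185)));print("mark end",m,e)
```

```text
{'clock': np.float64(3.3833), 'position': array([0.6018, 0.0895, 0.1   ]), 'ee_rot': array([ 0.4225, -2.9694, -0.5128]), 'force': array([ 0.5355, -3.5799, -2.3215]), 'ft_torque': array([-0.7654, -0.5509,  0.043 ]), 'width': np.float64(0.1837), 'gripper_force': np.float64(11.9891)}
[[52, 49, 50, 52, 53, 47, 47, 48, 44, 47, 36, 31, 30, 34, 27, 35, 29, 31, 35, 31], [70, 69, 71, 66, 66, 68, 66, 71, 67, 65, 45, 34, 34, 32, 34, 30, 40, 33, 32, 33], [97, 96, 98, 97, 95, 97, 97, 99, 87, 49, 29, 35, 32, 30, 28, 32, 30, 36, 30, 32], [71, 74, 69, 71, 74, 76, 65, 53, 53, 25, 33, 31, 34, 28, 32, 35, 37, 36, 25, 34]]
[[50, 49, 45, 46, 49, 48, 53, 52, 48, 38, 21, 11, 14, 16, 13, 17, 16, 12, 15, 14], [59, 59, 63, 60, 61, 58, 59, 57, 56, 57, 45, 15, 9, 17, 16, 19, 12, 18, 15, 11], [77, 77, 76, 75, 82, 80, 77, 77, 73, 63, 38, 22, 22, 24, 26, 15, 27, 24, 21, 29], [72, 73, 74, 76, 75, 70, 72, 69, 66, 45, 19, 16, 22, 25, 22, 23, 19, 19, 21, 19]]
mark end [0.56379899 0.07237504 0.13664222] 0.00016397123604482497
```

```bash
cat >> h.py <<'E'
PSI=np.radians(16.6);X=np.array([np.cos(PSI),np.sin(PSI),0]);M=np.array([.5639,.0717,.125])
K=.004   # key axis above grasp point along n
GB=.0907 # grip to bend along the long arm
def ins(x_tip,roll,dr=0.0,dM=np.zeros(3)):
    "TCP pose with short arm in line with socket, tip at x_tip in socket frame"
    F=frame(PSI,roll,dr) # columns X,u,n
    bend=M+dM+F[:,0]*(x_tip+.07)
    grip=bend+F[:,1]*GB-F[:,2]*K
    # tool y = X, z=-n, x = y x z = X x -n = u
    return grip-.019*F[:,2], Ro.from_matrix(np.c_[F[:,1],F[:,0],-F[:,2]])
E
python3 - <<'E'
from h import *
S=cams.camera_info("scene");D=cams.camera_info("side")
print("bottle_b",plane(S,(372,249),0),plane(D,(196,244),0)," cap",plane(S,(380,210),.15),plane(D,(191,205),.15))
p,R=pose()
row(p+.05*X,R)
p2,R2=p+.05*X,R
t,Rt=ins(.02,.35);print(t);row(t,Rt,p2,R2)
t,Rt=ins(-.04+.007,-.4);print("lever end",t)
E
```

```text
bottle_b [0.7125288  0.27423869 0.        ] [0.69621357 0.28080303 0.        ]  cap [0.71183177 0.27064132 0.15      ] [0.68609712 0.28633729 0.15      ]
turn [0. 0. 0.] shift cm [-4.994  0.077 -0.236] rows>= 1.2
[0.62355494 0.18662005 0.13449526]
turn [-0.0375 -0.0364  1.5551] shift cm [ 0.294  9.332 -0.256] rows>= 12.5
lever end [0.57805027 0.15374563 0.06849535]
```

>>> {"name": "drive_tool", "arguments": {"commands": [[[0, 0, 0], [0, 0, 0], -1], [[0, 0, 0], [0, 0, 0], -1], [[0, 0, 0], [0, 0, 0], -1], [[0, 0, 0], [-0.5, 0.01, -0.02], -1], [[0, 0, 0], [-1, 0.02, -0.05], -1], [[0, 0, 0], [-2, 0.03, -0.1], -1], [[0, 0, 0], [-3, 0.05, -0.14], -1], [[0, 0, 0], [-4, 0.06, -0.19], -1], [[0, 0, 0], [-5, 0.08, -0.24], -1], [[0, 0, 0], [-5.2, 0.08, -0.24], -1], [[0, 0, 0], [-5.2, 0.08, -0.24], -1], [[0, 0, 0], [-5.2, 0.08, -0.24], -1]], "newtons": 55}}

```text
clock: 4.38
position: [0.6509, 0.1054, 0.0995]
ee_rot: [0.423, -2.968, -0.514]
force: [-0.6, -0.5, -6.4]
width: 0.179
gripper_force: 55.0
```

Run:
```python
from h import *
import pickle
o=readout.observe();print({k:np.round(o[k],4) for k in ("clock","position","ee_rot","force","ft_torque","width","gripper_force")})
ci=cams.camera_info("wrist");im=cams.get_image("wrist");pickle.dump(ci,open("w3.pkl","wb"))
cv2.imwrite("pics/w3.png",im);cv2.imwrite("pics/w3c.png",cv2.resize(im[40:280,180:380],(500,600),interpolation=cv2.INTER_CUBIC))
```

```text
{'clock': np.float64(4.3833), 'position': array([0.6509, 0.1054, 0.0995]), 'ee_rot': array([ 0.4235, -2.9675, -0.5142]), 'force': array([-0.612 , -0.4743, -6.4057]), 'ft_torque': array([-0.5919, -0.5616,  0.0173]), 'width': np.float64(0.1786), 'gripper_force': np.float64(55.0089)}
```

View pics/w3c.png

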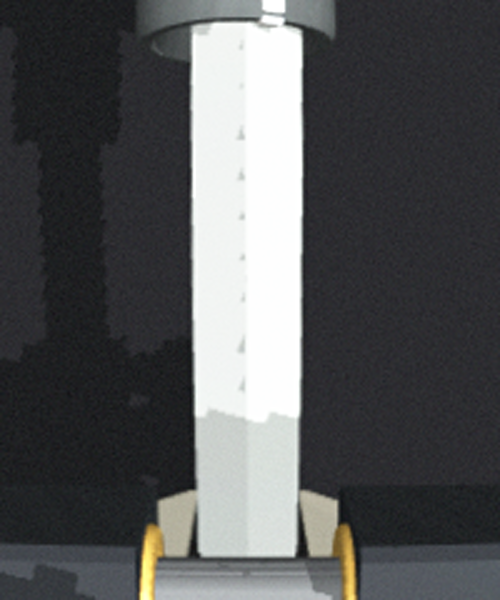

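The crop shows the arm out of the socket: its bevelled tip is at crop (245,25), in front of the screw's face, with edges at crop columns 192–302 (row 100) and 197–298 (row 500). I'll measure the key in the tool frame from this view.

Run:
```python
from h import *
import pickle
W=pickle.load(open("w3.pkl","rb"));p,R=pose()
g=cv2.imread("pics/w3.png",0).astype(float)
def edge(r):
    x=g[r-1:r+2].mean(0);d=np.diff(x);
    l=d[248:266];q=-d[290:310]
    l=np.where(l>8,l,0);q=np.where(q>8,q,0)
    return 248.5+(l*np.arange(18)).sum()/l.sum(), 290.5+(q*np.arange(20)).sum()/q.sum()
for r in (75,95,115,135,155,175,195,215,230):
    a,b=edge(r);o,da=wray(W,(a,r));_,db=wray(W,(b,r))
    dt=[R.inv().apply(v) for v in (da,db)];ot=R.inv().apply(o-p)
    da,db=[v/v[2] for v in dt]   # tool frame; y sep 17mm at depth s
    s=.017/abs(da[1]-db[1]);m=ot+s*(da+db)/2
    print(r,round(a,1),round(b,1),"tool pt mm",(m*1000).round(1))
print("cam tool",R.inv().apply(-np.array(W["R"]).T@W["t"]-p))
for k in (0,.002,.004,.006):
    t=p+R.apply([.0743,0,-.019-k-.005]);c=np.array(W["R"])@t+W["t"];th=np.arctan2(np.hypot(c[0],c[1]),c[2]);print(k,(np.array([278.8,208])+325.2*th*c[:2]/np.hypot(c[0],c[1])).round(1))
print(g[44:64,[262,270,285]].T.astype(int).tolist())
```

```text
75 256.1 300.4 tool pt mm [ 86.    0.5 -30.3]
95 256.0 300.6 tool pt mm [ 78.    0.5 -31. ]
115 256.2 300.5 tool pt mm [ 70.2   0.5 -30.7]
135 256.4 300.4 tool pt mm [ 62.5   0.5 -30.2]
155 256.5 300.2 tool pt mm [ 54.6   0.5 -30.3]
175 256.7 300.1 tool pt mm [ 46.8   0.5 -30.7]
195 257.2 299.7 tool pt mm [ 38.6   0.6 -29.7]
215 257.5 299.2 tool pt mm [ 30.1   0.5 -29.1]
230 257.9 299.0 tool pt mm [ 23.7   0.6 -29.1]
cam tool [ 0.06550606  0.00055142 -0.15678726]
0 [277.1 105.6]
0.002 [277.  105.2]
0.004 [277.  104.9]
0.006 [277.  104.6]
[[131, 128, 133, 98, 55, 145, 205, 204, 206, 211, 237, 243, 245, 243, 243, 244, 244, 242, 244, 243], [149, 148, 140, 67, 115, 235, 247, 245, 245, 244, 243, 244, 244, 244, 244, 243, 243, 244, 244, 244], [172, 163, 238, 255, 255, 179, 170, 222, 246, 255, 254, 254, 254, 254, 254, 253, 254, 254, 254, 253]]
```

Run:
```python
from h import *
a=cams.get_image("scene")[165:275,215:345];b=cams.get_image("side")[165:270,215:345]
c=np.zeros((340,800,3),np.uint8);c[:338,:400]=cv2.resize(a,(400,338),interpolation=cv2.INTER_CUBIC);c[:323,400:]=cv2.resize(b,(400,323),interpolation=cv2.INTER_CUBIC)
cv2.imwrite("pics/c4.png",c)
```

```text
(no output)
```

View pics/c4.png

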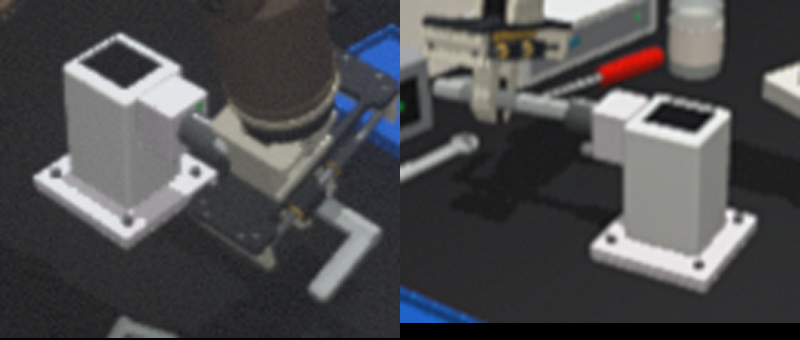

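The key moved only part of the way: the bend's outer corner is now at crop (380,232), against (354,218) before. So it slipped in the jaws. I'll work out by how much.

Run:
```python
from h import *
S=cams.camera_info("scene");f=lambda u,v:(215+u/3.077,165+v/3.077)
a=plane(S,f(354,218),.118);b=plane(S,f(380,232),.118);print(a,b,(b-a)@X, b-a)
print("inner/centre now",plane(S,f(369,231),.118),"to mouth",(plane(S,f(369,231),.118)-M)@X)
```

```text
[0.69748468 0.11818309 0.118     ] [0.72205543 0.12657899 0.118     ] 0.025945314610840955 [0.02457075 0.00839591 0.        ]
inner/centre now [0.71638942 0.11944179 0.118     ] to mouth 0.15977332625606652
```

>>> {"name": "drive_tool", "arguments": {"commands": [[[0, 0, 0], [-0.3, 0, -0.01], -1], [[0, 0, 0], [-0.6, 0.01, -0.03], -1], [[0, 0, 0], [-0.9, 0.01, -0.04], -1], [[0, 0, 0], [-1.2, 0.02, -0.05], -1]], "newtons": 60}}

```text
clock: 4.87
position: [0.6636, 0.1088, 0.1004]
ee_rot: [0.423, -2.969, -0.514]
force: [-0.2, -1.4, -3.5]
width: 0.179
gripper_force: 60.0
```

```bash
cat >> h.py <<'E'
def st():
    o=readout.observe();print({k:np.round(o[k],4).tolist() for k in ("clock","position","ee_rot","force","ft_torque","width","gripper_force")})
E
python3 - <<'E'
from h import *
st()
g=cams.get_image("wrist");cv2.imwrite("pics/w4.png",g);g=cv2.cvtColor(g,6).astype(int)
for c in (262,270,285,292): print(g[10:60,c].tolist())
s=cams.get_image("scene");cv2.imwrite("pics/s4.png",s)
# key bend corner: rightmost grey key pixel in region
for n in ("scene1","s4"):
    im=cv2.imread(f"pics/{n}.png",0)[225:265,310:352];m=(im>110).astype(np.uint8)
    c=max(cv2.findContours(m,0,1)[0],key=cv2.contourArea)[:,0]+[310,225];print(n,"right",c[c[:,0].argmax()],"bottom",c[c[:,1].argmax()])
E
```

```text
{'clock': 4.8667, 'position': [0.6636, 0.1088, 0.1004], 'ee_rot': [0.4232, -2.9694, -0.5141], 'force': [-0.179, -1.4113, -3.4647], 'ft_torque': [-0.4604, -0.2745, 0.0186], 'width': 0.1789, 'gripper_force': 59.9964}
[140, 136, 134, 138, 137, 133, 120, 53, 60, 89, 99, 99, 99, 70, 48, 77, 92, 95, 91, 94, 91, 92, 91, 93, 97, 91, 92, 89, 89, 59, 57, 164, 254, 250, 248, 248, 248, 248, 246, 247, 245, 246, 245, 245, 244, 246, 245, 245, 246, 245]
[154, 151, 154, 152, 148, 143, 76, 52, 84, 96, 97, 97, 100, 101, 95, 63, 97, 103, 103, 101, 98, 103, 97, 99, 96, 97, 96, 97, 108, 119, 192, 244, 246, 244, 243, 243, 243, 246, 245, 244, 245, 245, 245, 246, 246, 245, 244, 245, 245, 245]
[255, 255, 255, 221, 159, 225, 255, 255, 179, 156, 121, 92, 86, 59, 47, 77, 87, 91, 87, 88, 90, 83, 86, 83, 84, 85, 84, 108, 105, 133, 255, 255, 254, 254, 254, 254, 254, 254, 254, 254, 254, 254, 254, 254, 254, 254, 254, 254, 254, 254]
[255, 255, 255, 255, 204, 152, 246, 255, 243, 93, 82, 77, 52, 61, 68, 74, 77, 73, 76, 76, 75, 78, 75, 77, 81, 75, 76, 69, 45, 33, 119, 255, 255, 254, 254, 254, 254, 254, 254, 254, 254, 254, 254, 254, 254, 254, 254, 254, 254, 254]
scene1 right [329 236] bottom [310 258]
s4 right [342 243] bottom [323 264]
```

Run:
```python
from h import *
W=cams.camera_info("wrist");p,R=pose()
for z in (-.0305,-.0255):
    o,d=wray(W,(280,40.3));o=R.inv().apply(o-p);d=R.inv().apply(d);print("tip tool",(o+d*(z-o[2])/d[2]))
g=cv2.imread("pics/w4.png",0).astype(float)
for r in (45,50,60,75,95,115,135,155,175,195,215,230):
    x=g[r-1:r+2].mean(0);d=np.diff(x);l=np.where(d[240:270]>8,d[240:270],0);q=np.where(-d[288:315]>8,-d[288:315],0)
    a=240.5+(l*np.arange(30)).sum()/l.sum();b=288.5+(q*np.arange(27)).sum()/q.sum()
    o,da=wray(W,(a,r));_,db=wray(W,(b,r));o=R.inv().apply(o-p);da,db=[R.inv().apply(v) for v in (da,db)];da/=da[2];db/=db[2]
    s=.017/abs(da[1]-db[1]);print(r,round(a,1),round(b,1),((o+s*(da+db)/2)*1000).round(1))
S=cams.camera_info("scene");a=plane(S,(329,236),.118);b=plane(S,(342,243),.118);print("moved",(b-a)@X,"mouth to TCP",(p-M)@X)
```

```text
tip tool [ 0.09968376  0.00122228 -0.0305    ]
tip tool [ 0.10104459  0.00124564 -0.0255    ]
45 260.2 298.3 [102.9   1.  -10.7]
50 256.9 301.6 [ 95.3   0.9 -32.3]
60 256.8 301.8 [ 91.2   0.9 -32.8]
75 256.7 301.7 [ 85.3   0.9 -32.7]
95 256.6 301.6 [ 77.5   0.9 -32.7]
115 256.8 301.5 [ 69.8   0.9 -32. ]
135 256.8 301.0 [ 62.    0.8 -31.3]
155 256.8 300.9 [ 54.3   0.8 -32. ]
175 257.2 300.7 [ 46.4   0.8 -31.5]
195 257.4 300.4 [ 38.5   0.8 -31.6]
215 257.8 299.6 [ 29.8   0.8 -29.9]
230 258.1 299.1 [ 23.1   0.7 -29.2]
moved 0.039675327668128736 mouth to TCP 0.10615378615991744
```

```bash
cat >> h.py <<'E'
GB=.065;DEL=.04
def ins(x_tip,rk,dM=np.zeros(3),dl=None):
    dl=DEL if dl is None else dl
    Fk=frame(PSI,rk,0);Ft=frame(PSI,rk-dl,0)
    g=M+dM+X*(x_tip+.07)+Fk[:,1]*GB
    return g-(K+.019)*Ft[:,2], Ro.from_matrix(np.c_[Ft[:,1],Ft[:,0],-Ft[:,2]])
E
python3 - <<'E'
from h import *
t,R=ins(.02,.35);row(t,R);print(t)
E
```

```text
turn [-0.0055 -0.0683  1.5566] shift cm [ 1.723  6.556 -0.197] rows>= 12.5
[0.63070063 0.16265031 0.12538469]
```

>>> {"name": "drive_tool", "arguments": {"commands": [[[0, 0, 0], [-1.6, 0, -0.2], -1], [[0, 0, 0.12], [-1.6, 0, -0.2], -1], [[-0.005, -0.068, 1.557], [-1.6, 0, -0.2], -1], [[-0.005, -0.068, 1.557], [-1.6, 0, -0.2], -1], [[-0.005, -0.068, 1.557], [-1.6, 0, -0.2], -1], [[-0.005, -0.068, 1.557], [-1.6, 0, -0.2], -1], [[-0.005, -0.068, 1.557], [-1.6, 0, -0.2], -1], [[-0.005, -0.068, 1.557], [-1.6, 0, -0.2], -1], [[-0.005, -0.068, 1.557], [-1.6, 0, -0.2], -1], [[-0.005, -0.068, 1.557], [-1.6, 0, -0.2], -1], [[-0.005, -0.068, 1.557], [-1.6, 0, -0.2], -1], [[-0.005, -0.068, 1.557], [-1.6, 0, -0.2], -1], [[-0.005, -0.068, 1.557], [-1.6, 0, -0.2], -1], [[-0.005, -0.068, 1.557], [-1.6, 0, -0.2], -1], [[-0.005, -0.068, 1.557], [-0.7, 2, -0.2], -1], [[-0.005, -0.068, 1.557], [0.3, 4, -0.2], -1], [[-0.005, -0.068, 1.557], [1.2, 6, -0.2], -1], [[-0.005, -0.068, 1.557], [1.7, 6.55, -0.2], -1], [[-0.005, -0.068, 1.557], [1.7, 6.55, -0.2], -1]]}}

```text
clock: 6.55
position: [0.6289, 0.1649, 0.1264]
ee_rot: [-1.717, -2.311, -0.269]
force: [0.1, -0.7, -4.4]
width: 0.18
gripper_force: 60.0
```

Run:
```python
from h import *
st();t,R=ins(.02,.35);row(t,R)
a=cams.get_image("scene");b=cams.get_image("side");cv2.imwrite("pics/s5.png",a);cv2.imwrite("pics/d5.png",b)
a=a[165:265,240:340];b=b[165:265,225:325]
c=np.zeros((400,800,3),np.uint8);c[:,:400]=cv2.resize(a,(400,400),interpolation=cv2.INTER_CUBIC);c[:,400:]=cv2.resize(b,(400,400),interpolation=cv2.INTER_CUBIC)
cv2.imwrite("pics/c5.png",c)
```

```text
{'clock': 6.55, 'position': [0.6289, 0.1649, 0.1264], 'ee_rot': [-1.717, -2.3112, -0.2687], 'force': [0.1405, -0.7372, -4.3525], 'ft_torque': [-0.4886, -0.2229, -0.0046], 'width': 0.1805, 'gripper_force': 59.9965}
turn [-0.0016 -0.0013  0.0029] shift cm [-0.284  0.108  0.013] rows>= 0.1
```

View pics/c5.png

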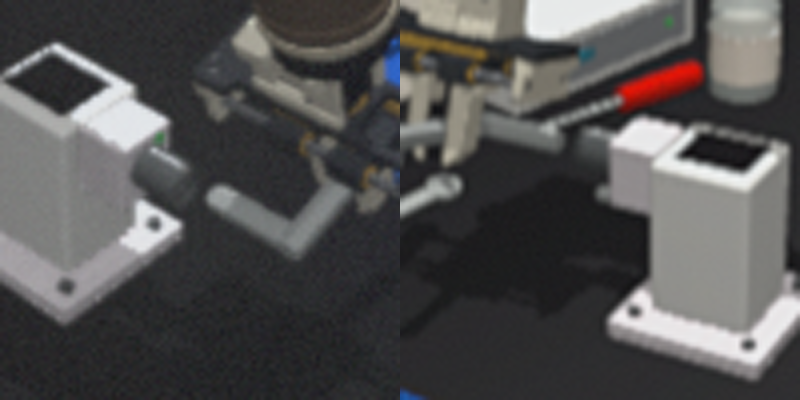

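Scene crop: the short arm points at the screw with its tip at (212,196) and bend at (292,243); the head's end is at about (188,192). Side crop: tip (559,140), head end (582,147). I'll check the alignment numerically.

Run:
```python
from h import *
p,R=pose();S=cams.camera_info("scene");D=cams.camera_info("side")
Rm=R.as_matrix();u,x,n=Rm[:,0],Rm[:,1],-Rm[:,2]
uk=np.cos(DEL)*u+np.sin(DEL)*n
bend=p+(.019+K)*n-GB*uk;tip=bend-.07*x
print("bend",bend,"tip rel M",np.array([(tip-M)@X,(tip-M)@np.cross([0,0,1],X),(tip-M)[2]]).round(4))
for nm,c in (("scene",S),("side",D)): print(nm,"mouth",proj(c,M).round(1),"head root",proj(c,M-.037*X).round(1),"tip",proj(c,tip).round(1),"bend",proj(c,bend).round(1))
g=cv2.imread("pics/s5.png",0).astype(int);d=cv2.imread("pics/d5.png",0).astype(int)
for c in range(276,314,3): print("S",c,198,g[198:232,c].tolist())
for c in range(245,283,3): print("D",c,190,d[190:214,c].tolist())
```

```text
bend [0.6501625  0.09633042 0.1249807 ] tip rel M [ 0.0197 -0.001   0.    ]
scene mouth [287.2 211. ] head root [277.2 205.2] tip [292.4 214.4] bend [312.7 226.2]
side mouth [269.7 201.5] head root [279.8 204. ] tip [264.6 200. ] bend [246.3 195.5]
S 276 198 [223, 181, 136, 108, 102, 95, 92, 88, 83, 79, 73, 66, 60, 58, 67, 85, 83, 155, 216, 227, 226, 212, 187, 180, 217, 226, 225, 227, 225, 208, 155, 123, 118, 83]
S 279 198 [127, 100, 101, 103, 147, 151, 114, 93, 87, 87, 80, 78, 72, 65, 60, 54, 47, 50, 85, 174, 209, 153, 111, 97, 147, 216, 222, 193, 145, 120, 95, 65, 51, 47]
S 282 198 [77, 78, 78, 75, 70, 106, 170, 143, 107, 92, 90, 82, 82, 79, 67, 64, 62, 53, 48, 53, 95, 183, 220, 225, 221, 181, 136, 117, 93, 67, 52, 48, 51, 47]
S 285 198 [47, 43, 44, 46, 50, 51, 73, 110, 134, 111, 87, 76, 65, 69, 67, 60, 64, 65, 58, 53, 47, 56, 100, 122, 97, 85, 83, 62, 53, 50, 46, 49, 49, 50]
S 288 198 [47, 50, 43, 46, 46, 47, 44, 47, 55, 56, 54, 52, 58, 63, 65, 59, 56, 52, 52, 46, 47, 49, 44, 50, 47, 47, 47, 46, 48, 48, 50, 50, 47, 44]
S 291 198 [49, 48, 48, 45, 45, 45, 46, 47, 44, 50, 49, 49, 45,
[... 1941 characters left out ...]
27, 28]
D 266 190 [39, 33, 44, 84, 124, 119, 66, 35, 48, 53, 53, 48, 37, 38, 38, 39, 39, 39, 36, 31, 29, 29, 27, 28]
D 269 190 [34, 48, 92, 126, 113, 62, 34, 39, 46, 53, 59, 57, 57, 54, 49, 45, 41, 41, 40, 34, 30, 27, 28, 28]
D 272 190 [54, 102, 129, 108, 59, 29, 60, 108, 122, 98, 85, 82, 76, 67, 59, 52, 46, 42, 39, 38, 34, 28, 26, 26]
D 275 190 [97, 122, 102, 55, 29, 31, 52, 98, 125, 114, 91, 83, 79, 73, 66, 57, 49, 43, 38, 35, 46, 81, 113, 117]
D 278 190 [121, 100, 55, 32, 36, 35, 32, 65, 134, 190, 209, 189, 144, 132, 135, 134, 134, 134, 134, 134, 133, 134, 136, 136]
D 281 190 [65, 49, 41, 34, 30, 56, 121, 193, 231, 234, 232, 219, 173, 141, 138, 141, 140, 140, 141, 140, 142, 140, 140, 141]
```

Run:
```python
from h import *
S=cams.camera_info("scene");D=cams.camera_info("side");Y=np.cross([0,0,1],X)
P=lambda c,v:proj(c,v).round(2).tolist()
for nm,c in (("scene",S),("side",D)):
    print(nm,"mark line",[P(c,M+np.array([0,0,.0165])-X*q) for q in (0,.015,.03)])
    print(" px per mm: Y",(proj(c,M+Y*.01)-proj(c,M))/10,"Z",(proj(c,M+[0,0,.01])-proj(c,M))/10,"X",(proj(c,M+X*.01)-proj(c,M))/10)
    # silhouette of the head cylinder at two stations
    for q in (.01,.025):
        pts=np.array([proj(c,M-X*q+.0165*(Y*np.cos(a)+np.array([0,0,1])*np.sin(a))) for a in np.linspace(0,6.283,73)])
        pp=proj(c,M-X*q);ax=(proj(c,M)-pp);ax/=np.linalg.norm(ax);nn=np.array([-ax[1],ax[0]]);w=(pts-pp)@nn
        print("  at",pp.round(1),"vertical offsets of edges",(np.array([w.min(),w.max()])/nn[1]).round(2))
    for n in range(1):
        im=cv2.imread(f"pics/{'scene1' if nm=='scene' else 'side1'}.png",0).astype(int)
        for col in ((279,282,284) if nm=="scene" else (270,272,274)): print("  t1",col,im[190:222,col].tolist())
```

```text
scene mark line [[287.36, 206.41], [283.21, 204.04], [279.12, 201.7]]
 px per mm: Y [ 0.23715856 -0.17291563] Z [ 0.00949817 -0.27963797] X [0.27710409 0.16046999]
  at [284.5 209.5] vertical offsets of edges [-6.92  6.92]
  at [280.4 207.1] vertical offsets of edges [-6.87  6.87]
  t1 279 [112, 93, 67, 49, 60, 87, 84, 65, 55, 55, 52, 52, 52, 53, 47, 42, 39, 45, 36, 52, 69, 97, 109, 111, 112, 109, 98, 177, 208, 152, 111, 97]
  t1 282 [46, 44, 49, 48, 69, 108, 94, 78, 67, 54, 50, 46, 42, 38, 39, 39, 45, 62, 74, 81, 80, 80, 93, 89, 100, 84, 58, 54, 96, 181, 220, 228]
  t1 284 [47, 45, 45, 45, 54, 74, 85, 83, 72, 61, 45, 41, 42, 41, 47, 93, 136, 110, 91, 89, 94, 111, 118, 122, 95, 72, 58, 47, 50, 80, 170, 201]
side mark line [[269.58, 196.89], [273.68, 197.88], [277.82, 198.88]]
 px per mm: Y [-0.15561123  0.13049961] Z [-0.00766333 -0.27644915] X [-0.26956468 -0.06654947]
  at [272.4 202.1] vertical offsets of edges [ 5.31 -5.31]
  at [276.5 203.1] vertical offsets of edges [ 5.33 -5.34]
  t1 270 [34, 63, 118, 133, 92, 46, 59, 82, 89, 88, 82, 75, 68, 60, 54, 47, 40, 35, 33, 33, 29, 27, 28, 29, 27, 28, 25, 28, 29, 27, 28, 30]
  t1 272 [53, 101, 128, 108, 58, 32, 63, 111, 123, 98, 84, 82, 76, 67, 59, 50, 46, 37, 30, 28, 28, 28, 26, 26, 25, 27, 26, 27, 29, 28, 27, 28]
  t1 274 [76, 128, 133, 79, 31, 30, 68, 126, 144, 108, 86, 84, 79, 72, 65, 57, 49, 43, 32, 26, 32, 56, 85, 92, 76, 47, 30, 26, 28, 27, 29, 27]
```

Run:
```python
from h import *
Y=np.cross([0,0,1],X)
t,R=ins(.006,.35,-.0035*Y-[0,0,.0045]);row(t,R)
```

```text
turn [-0.0006  0.0011 -0.0007] shift cm [-0.369 -1.373  0.346] rows>= 0.4
```

Run:
```python
from h import *
Y=np.cross([0,0,1],X)
t,R=ins(.006,.35,-.0015*Y-[0,0,.0035]);row(t,R)
```

```text
turn [-0.0006  0.0011 -0.0007] shift cm [-0.148 -1.373  0.311] rows>= 0.3
```

>>> {"name": "drive_tool", "arguments": {"commands": [[[0, 0, 0], [-0.15, -0.5, 0.3], -1], [[0, 0, 0], [-0.15, -1, 0.3], -1], [[0, 0, 0], [-0.15, -1.35, 0.31], -1], [[0, 0, 0], [-0.15, -1.35, 0.31], -1], [[0, 0, 0], [-0.15, -1.35, 0.31], -1], [[0, 0, 0], [-0.15, -1.35, 0.31], -1]]}}

```text
clock: 7.15
position: [0.6177, 0.1577, 0.1219]
ee_rot: [-1.723, -2.309, -0.268]
force: [-0.3, -0.1, -4.3]
width: 0.176
gripper_force: 60.0
```

Run:
```python
from h import *
st()
cams.get_image("scene")
p,R=pose();S=cams.camera_info("scene");D=cams.camera_info("side")
gs=[cv2.cvtColor(cams.get_image("scene"),6).astype(float) for _ in range(3)];ds=[cv2.cvtColor(cams.get_image("side"),6).astype(float) for _ in range(3)]
g=np.mean(gs,0);d=np.mean(ds,0);np.save("g6.npy",g);np.save("d6.npy",d)
Rm=R.as_matrix();u,x,n=Rm[:,0],Rm[:,1],-Rm[:,2]
uk=np.cos(DEL)*u+np.sin(DEL)*n;bend=p+(.019+K)*n-GB*uk;tip=bend-.07*x
print("moved since",(pose()[0]-p)*1000)
for nm,c in (("scene",S),("side",D)): print(nm,"tip",proj(c,tip).round(1),"bend",proj(c,bend).round(1))
for c in range(280,313,2): print("S",c,198,g[198:232,c].astype(int).tolist())
for c in range(249,281,2): print("D",c,190,d[190:214,c].astype(int).tolist())
```

```text
{'clock': 7.15, 'position': [0.6177, 0.1577, 0.1219], 'ee_rot': [-1.7226, -2.3089, -0.2675], 'force': [-0.2855, -0.0878, -4.3118], 'ft_torque': [-0.5332, -0.212, 0.0675], 'width': 0.176, 'gripper_force': 59.9966}
moved since [-0.21195719  0.12310721 -0.08406494]
scene tip [288.7 213.1] bend [308.7 224.8]
side tip [268.2 201.9] bend [249.8 197.3]
S 280 198 [112, 97, 105, 102, 114, 162, 136, 103, 93, 85, 82, 79, 75, 70, 65, 57, 53, 49, 58, 120, 206, 212, 190, 180, 209, 223, 212, 158, 125, 121, 81, 54, 46, 47]
S 282 198 [77, 77, 80, 78, 71, 97, 127, 116, 89, 88, 88, 84, 81, 77, 69, 64, 56, 55, 51, 50, 96, 181, 222, 225, 221, 181, 135, 116, 93, 66, 50, 46, 46, 45]
S 284 198 [46, 47, 49, 48, 48, 56, 75, 114, 119, 92, 88, 82, 73, 68, 64, 62, 63, 60, 63, 51, 51, 82, 172, 201, 160, 125, 120, 82, 56, 46, 48, 50, 46, 47]
S 286 198 [48, 46, 47, 46, 46, 47, 48, 66, 98, 99, 80, 66, 64, 64, 65, 74, 78, 65, 56, 49, 46, 48, 55, 60, 55, 55, 55, 50, 46, 47, 48, 47, 47, 48]
S 288 198 [47, 47, 47, 45, 47, 48, 47, 48, 55, 56, 53, 55, 63, 91, 131, 147, 148, 130, 93, 64, 50, 49, 46, 47, 48, 47, 48, 46, 44,
[... 2998 characters left out ...]
29, 26, 28, 28]
D 269 190 [102, 72, 91, 124, 113, 62, 32, 37, 49, 63, 69, 62, 56, 52, 48, 45, 42, 40, 40, 36, 28, 28, 27, 28]
D 271 190 [46, 70, 121, 130, 78, 37, 57, 82, 83, 67, 61, 59, 58, 55, 51, 47, 45, 41, 40, 35, 30, 27, 27, 28]
D 273 190 [73, 138, 152, 95, 41, 31, 53, 89, 97, 72, 64, 67, 68, 65, 58, 53, 47, 43, 40, 38, 34, 33, 45, 49]
D 275 190 [97, 123, 103, 56, 31, 30, 46, 80, 105, 103, 90, 85, 80, 74, 66, 57, 50, 43, 38, 35, 44, 80, 113, 117]
D 277 190 [124, 128, 75, 32, 33, 36, 37, 70, 125, 150, 149, 142, 118, 107, 104, 102, 97, 93, 91, 89, 91, 107, 123, 121]
D 279 190 [134, 87, 41, 33, 36, 33, 35, 72, 145, 211, 231, 208, 155, 138, 140, 142, 142, 142, 142, 142, 142, 141, 140, 140]
```

Settled measurement: the short-arm line and the screw axis (from the mark) agree to within about 0.3 px in both views. I'll insert gently.

>>> {"name": "drive_tool", "arguments": {"commands": [[[0, 0, 0], [-0.03, -0.3, -0.05], -1], [[0, 0, 0], [-0.03, -0.6, -0.05], -1], [[0, 0, 0], [-0.03, -0.9, -0.05], -1], [[0, 0, 0], [-0.03, -1.1, -0.05], -1], [[0, 0, 0], [-0.03, -1.3, -0.05], -1], [[0, 0, 0], [-0.03, -1.3, -0.05], -1], [[0, 0, 0], [-0.03, -1.3, -0.05], -1]]}}

```text
clock: 8.08
position: [0.6051, 0.1537, 0.1223]
ee_rot: [-1.722, -2.309, -0.267]
force: [0.4, -0.2, -4.6]
width: 0.173
gripper_force: 60.0
```

Run:
```python
from h import *
st();t,R=ins(-.007,.35,-.0015*np.cross([0,0,1],X)-[0,0,.0035]);row(t,R)
```

```text
{'clock': 8.0833, 'position': [0.6051, 0.1537, 0.1223], 'ee_rot': [-1.7223, -2.309, -0.2673], 'force': [0.4341, -0.1858, -4.645], 'ft_torque': [-0.5121, -0.2188, -0.0383], 'width': 0.1734, 'gripper_force': 59.9964}
turn [-0.001   0.0004 -0.0008] shift cm [-0.031  0.006  0.036] rows>= 0.0
```

>>> {"name": "drive_tool", "arguments": {"commands": [[[0, 0, 0], [0, -0.25, 0], -1], [[0, 0, 0], [0, -0.5, 0], -1], [[0, 0, 0], [0, -0.75, 0], -1], [[0, 0, 0], [0, -1, 0], -1], [[0, 0, 0], [0, -1, 0], -1], [[0, 0, 0], [0, -1, 0], -1]]}}

```text
clock: 8.58
position: [0.5953, 0.1503, 0.1222]
ee_rot: [-1.723, -2.309, -0.266]
force: [-0.2, -2.4, -2.0]
width: 0.182
gripper_force: 60.0
```

Run:
```python
from h import *
st();t,R=ins(-.017,.35,-.0015*np.cross([0,0,1],X)-[0,0,.0035]);row(t,R)
```

```text
{'clock': 8.5833, 'position': [0.5953, 0.1503, 0.1222], 'ee_rot': [-1.7226, -2.3088, -0.2662], 'force': [-0.1932, -2.3541, -2.0453], 'ft_torque': [-1.0493, -0.1392, 0.1516], 'width': 0.1816, 'gripper_force': 60.004}
turn [-0.0017  0.0008 -0.0012] shift cm [0.008 0.047 0.034] rows>= 0.0
```

>>> {"name": "drive_tool", "arguments": {"commands": [[[0, 0, 0], [-0.02, -0.25, -0.03], -1], [[0, 0, 0], [-0.02, -0.5, -0.03], -1], [[0, 0, 0], [-0.02, -0.75, -0.03], -1], [[0, 0, 0], [-0.02, -1, -0.03], -1], [[0, 0, 0], [-0.02, -1, -0.03], -1], [[0, 0, 0], [-0.02, -1, -0.03], -1]]}}

```text
clock: 9.08
position: [0.5857, 0.1475, 0.1224]
ee_rot: [-1.722, -2.309, -0.266]
force: [0.2, -2.2, -2.6]
width: 0.179
gripper_force: 60.0
```

Run:
```python
from h import *
st();t,R=ins(-.027,.35,-.0015*np.cross([0,0,1],X)-[0,0,.0035]);row(t,R)
```

```text
{'clock': 9.0833, 'position': [0.5857, 0.1475, 0.1224], 'ee_rot': [-1.7223, -2.3087, -0.2664], 'force': [0.1724, -2.2265, -2.6479], 'ft_torque': [-0.9471, -0.2417, 0.1521], 'width': 0.1788, 'gripper_force': 60.001}
turn [-0.0018  0.0004 -0.0011] shift cm [-0.     0.045  0.058] rows>= 0.0
```

>>> {"name": "drive_tool", "arguments": {"commands": [[[0, 0, 0], [-0.02, -0.2, -0.03], -1], [[0, 0, 0], [-0.02, -0.4, -0.03], -1], [[0, 0, 0], [-0.02, -0.6, -0.03], -1], [[0, 0, 0], [-0.02, -0.7, -0.03], -1], [[0, 0, 0], [-0.02, -0.7, -0.03], -1], [[0, 0, 0], [-0.02, -0.7, -0.03], -1], [[0, 0, 0], [-0.02, -0.7, -0.03], -1]]}}

```text
clock: 9.67
position: [0.5792, 0.1454, 0.1226]
ee_rot: [-1.722, -2.309, -0.267]
force: [0.2, -1.3, -1.8]
width: 0.177
gripper_force: 60.0
```

Run:
```python
from h import *
st();t,R=ins(-.034,.35,-.0015*np.cross([0,0,1],X)-[0,0,.0035]);row(t,R)
d=cams.get_image("side");s=cams.get_image("scene");cv2.imwrite("pics/d7.png",d);cv2.imwrite("pics/s7.png",s)
g=cv2.cvtColor(s,6).astype(int);S=cams.camera_info("scene")
for c in range(280,312,3): print("S",c,198,g[198:232,c].tolist())
for x in (.148,): print("bend pred",proj(S,M+X*(.07-.034)).round(1),"outer corner",proj(S,M+X*(.0785-.034)-.0085*frame(PSI,.35,0)[:,1]).round(1))
```

```text
{'clock': 9.6667, 'position': [0.5792, 0.1454, 0.1226], 'ee_rot': [-1.7221, -2.3087, -0.2665], 'force': [0.1729, -1.2835, -1.8432], 'ft_torque': [-0.8651, -0.2326, 0.0668], 'width': 0.1768, 'gripper_force': 59.9992}
turn [-0.0017  0.0003 -0.0009] shift cm [0.01  0.025 0.08 ] rows>= 0.0
S 280 198 [104, 96, 101, 93, 104, 159, 141, 107, 90, 77, 67, 65, 65, 63, 56, 57, 52, 48, 58, 120, 207, 213, 191, 180, 208, 214, 172, 136, 121, 116, 80, 47, 41, 43]
S 283 198 [49, 52, 52, 50, 52, 70, 120, 133, 101, 71, 69, 70, 70, 78, 89, 76, 67, 59, 55, 46, 62, 124, 212, 223, 173, 130, 118, 95, 65, 44, 43, 39, 44, 42]
S 286 198 [47, 44, 46, 46, 52, 48, 49, 62, 99, 99, 96, 110, 118, 123, 123, 121, 106, 88, 66, 52, 46, 48, 54, 61, 56, 56, 55, 46, 43, 39, 33, 43, 41, 41]
S 289 198 [41, 46, 43, 47, 49, 46, 48, 45, 44, 52, 54, 80, 111, 121, 121, 124, 124, 119, 101, 76, 53, 47, 43, 45, 46, 47, 48, 48, 42, 43, 48, 44, 39, 45]
S 292 198 [46, 46, 46, 43, 52, 50, 48, 39, 47, 45, 47, 45, 56, 89, 115, 120, 127, 127, 124, 116, 94, 73, 53, 49, 48, 50, 42, 40, 46, 48, 43, 42, 42, 45]
S 295 198 [43, 43, 44, 44, 43, 41
[... 240 characters left out ...]
48, 46, 45, 45, 48, 44, 46, 47, 42]
S 301 198 [78, 67, 62, 52, 49, 44, 45, 42, 50, 76, 103, 115, 125, 131, 133, 132, 132, 125, 107, 94, 77, 60, 52, 41, 45, 43, 43, 48, 46, 45, 47, 41, 46, 42]
S 304 198 [49, 50, 50, 56, 82, 100, 101, 111, 114, 128, 131, 134, 133, 129, 119, 101, 81, 69, 55, 44, 46, 44, 38, 46, 49, 41, 44, 40, 46, 45, 44, 40, 45, 43]
S 307 198 [50, 49, 41, 40, 46, 72, 118, 132, 133, 130, 124, 109, 94, 76, 57, 46, 46, 45, 46, 44, 49, 45, 48, 47, 47, 44, 44, 40, 44, 44, 47, 40, 40, 44]
S 310 198 [51, 51, 47, 47, 37, 41, 48, 77, 91, 90, 72, 51, 43, 45, 46, 43, 48, 42, 44, 45, 47, 42, 46, 45, 41, 41, 49, 44, 42, 39, 45, 45, 42, 47]
bend pred [297.3 216.9] outer corner [297.8 220.6]
```

```bash
cat >> h.py <<'E'
dM=-.0015*np.cross([0,0,1],X)-np.array([0,0,.0035])
def arc(th,n,dA=np.zeros(3),rk=.35):
    p,R=pose();A=M+dM+.0008*frame(PSI,.35,0)[:,2]+dA
    for i in range(1,n+1):
        q=Ro.from_rotvec(-X*th*i/n)
        d=R.inv().apply(A+q.apply(p-A)-p)*100;rv=(R.inv()*q*R).as_rotvec()
        print([rv.round(3).tolist(),d.round(2).tolist(),-1])
E
python3 - <<'E'
from h import *
st();arc(.45,9)
E
```

```text
{'clock': 9.7667, 'position': [0.5792, 0.1454, 0.1226], 'ee_rot': [-1.7221, -2.3087, -0.2664], 'force': [-0.0999, -2.1901, -2.9824], 'ft_torque': [-0.951, -0.1511, 0.0204], 'width': 0.1784, 'gripper_force': 59.9981}
[[-0.0, -0.05, 0.0], [-0.11, 0.0, 0.32], -1]
[[-0.0, -0.1, 0.0], [-0.24, 0.0, 0.64], -1]
[[-0.0, -0.15, 0.0], [-0.38, 0.0, 0.95], -1]
[[-0.0, -0.2, 0.0], [-0.53, 0.0, 1.25], -1]
[[-0.0, -0.25, 0.0], [-0.71, 0.0, 1.54], -1]
[[-0.0, -0.3, 0.001], [-0.89, 0.0, 1.83], -1]
[[-0.0, -0.35, 0.001], [-1.09, 0.0, 2.1], -1]
[[-0.0, -0.4, 0.001], [-1.31, 0.01, 2.36], -1]
[[-0.0, -0.45, 0.001], [-1.53, 0.01, 2.62], -1]
```

>>> {"name": "drive_tool", "arguments": {"commands": [[[0, -0.05, 0], [-0.11, 0, 0.32], -1], [[0, -0.1, 0], [-0.24, 0, 0.64], -1], [[0, -0.15, 0], [-0.38, 0, 0.95], -1], [[0, -0.2, 0], [-0.53, 0, 1.25], -1], [[0, -0.25, 0], [-0.71, 0, 1.54], -1], [[0, -0.3, 0], [-0.89, 0, 1.83], -1], [[0, -0.3, 0], [-0.89, 0, 1.83], -1], [[0, -0.3, 0], [-0.89, 0, 1.83], -1]]}}

```text
clock: 10.43
position: [0.5801, 0.1419, 0.1027]
ee_rot: [-1.873, -2.513, -0.004]
force: [0.2, -4.8, 0.6]
width: 0.177
gripper_force: 60.0
```

Run:
```python
from h import *
st()
t,R=ins(-.034,.05,dM);row(t,R)
d=cams.get_image("side");cv2.imwrite("pics/d8.png",d);w=cams.get_image("wrist");cv2.imwrite("pics/w8.png",w);s=cams.get_image("scene");cv2.imwrite("pics/s8.png",s)
d=cv2.cvtColor(d,6).astype(int)
for c in range(263,283,2): print("D",c,190,d[190:214,c].tolist())
b=d=w.astype(int);m=((b[...,1]-b[...,2]>40)&(b[...,1]-b[...,0]>40)).astype(np.uint8)
ys,xs=np.where(m);print("green wrist",len(xs),xs.mean() if len(xs) else 0,ys.mean() if len(xs) else 0)
for n in ("d8","s8"):
    b=cv2.imread(f"pics/{n}.png").astype(int);ys,xs=np.where((b[...,1]-b[...,2]>30)&(b[...,1]-b[...,0]>30));k=(ys>150)&(ys<240)&(xs>230)&(xs<330);print(n,list(zip(xs[k].tolist(),ys[k].tolist())))
g=cv2.imread("pics/s8.png",0)
for c in range(278,300,3): print("S",c,196,g[196:226,c].tolist())
```

```text
{'clock': 10.4333, 'position': [0.5801, 0.1419, 0.1027], 'ee_rot': [-1.8728, -2.5133, -0.0041], 'force': [0.1651, -4.8227, 0.5783], 'ft_torque': [-1.0624, 0.0816, 0.1484], 'width': 0.1768, 'gripper_force': 60.0272}
turn [-0.0022  0.0026  0.0003] shift cm [0.103 0.047 0.095] rows>= 0.0
D 263 190 [46, 52, 48, 38, 53, 94, 112, 108, 102, 84, 69, 80, 88, 68, 44, 37, 38, 40, 41, 40, 40, 41, 41, 40]
D 265 190 [47, 55, 54, 45, 39, 60, 77, 87, 97, 93, 82, 91, 103, 92, 67, 52, 43, 39, 40, 41, 41, 41, 41, 40]
D 267 190 [42, 54, 62, 52, 42, 66, 107, 134, 139, 138, 138, 140, 140, 135, 122, 108, 85, 52, 37, 41, 41, 40, 40, 40]
D 269 190 [47, 57, 60, 53, 41, 39, 71, 107, 127, 120, 101, 91, 103, 117, 116, 98, 66, 42, 39, 39, 41, 40, 40, 40]
D 271 190 [55, 63, 58, 45, 38, 59, 92, 111, 117, 117, 118, 118, 116, 103, 80, 53, 43, 41, 41, 41, 40, 39, 39, 40]
D 273 190 [46, 47, 38, 41, 68, 98, 117, 118, 117, 118, 116, 104, 83, 63, 52, 50, 48, 43, 40, 39, 39, 47, 62, 66]
D 275 190 [34, 38, 67, 97, 114, 117, 117, 117, 117, 112, 95, 69, 60, 57, 55, 50, 48, 43, 40, 35, 61, 123, 166, 157]
D 277 190 [52, 87, 110
[... 837 characters left out ...]
, 117, 118, 82]
S 287 196 [43, 43, 46, 47, 48, 47, 47, 45, 46, 57, 98, 94, 84, 108, 122, 129, 126, 125, 104, 91, 78, 57, 48, 46, 47, 47, 43, 43, 38, 41]
S 290 196 [41, 48, 46, 43, 43, 46, 43, 44, 45, 46, 46, 47, 50, 57, 88, 111, 125, 129, 130, 119, 102, 89, 74, 53, 47, 48, 40, 47, 37, 41]
S 293 196 [44, 43, 44, 43, 49, 44, 46, 48, 45, 45, 46, 45, 46, 41, 45, 59, 98, 118, 130, 129, 121, 101, 94, 91, 80, 57, 50, 46, 43, 35]
S 296 196 [44, 44, 46, 46, 46, 45, 45, 43, 43, 43, 45, 39, 42, 45, 50, 49, 49, 78, 102, 116, 123, 123, 115, 100, 94, 90, 72, 50, 48, 44]
S 299 196 [41, 43, 45, 46, 44, 45, 45, 46, 43, 47, 45, 48, 46, 41, 48, 71, 101, 115, 126, 129, 128, 124, 113, 94, 77, 58, 48, 42, 45, 46]
```

Run:
```python
from h import *
arc(.40,8)
```

```text
[[-0.0, -0.05, 0.0], [-0.11, 0.0, 0.32], -1]
[[-0.0, -0.1, 0.0], [-0.23, 0.0, 0.63], -1]
[[-0.0, -0.15, 0.0], [-0.37, 0.0, 0.94], -1]
[[-0.0, -0.2, 0.0], [-0.53, 0.0, 1.23], -1]
[[-0.0, -0.25, 0.001], [-0.7, 0.0, 1.53], -1]
[[-0.0, -0.3, 0.001], [-0.88, 0.0, 1.81], -1]
[[-0.0, -0.35, 0.001], [-1.08, 0.01, 2.08], -1]
[[-0.0, -0.4, 0.001], [-1.29, 0.01, 2.34], -1]
```

>>> {"name": "drive_tool", "arguments": {"commands": [[[0, -0.05, 0], [-0.13, 0, 0.32], -1], [[0, -0.1, 0], [-0.27, 0, 0.63], -1], [[0, -0.15, 0], [-0.42, 0, 0.94], -1], [[0, -0.2, 0], [-0.58, 0, 1.23], -1], [[0, -0.25, 0.001], [-0.75, 0, 1.53], -1], [[0, -0.3, 0.001], [-0.93, 0, 1.81], -1], [[0, -0.35, 0.001], [-1.13, 0, 2.08], -1], [[0, -0.4, 0.001], [-1.34, 0, 2.34], -1], [[0, -0.4, 0.001], [-1.34, 0, 2.34], -1], [[0, -0.4, 0.001], [-1.34, 0, 2.34], -1]]}}

```text
clock: 11.42
position: [0.5839, 0.1287, 0.0793]
ee_rot: [1.679, 2.251, -0.338]
force: [0.2, -6.1, 2.4]
width: 0.174
gripper_force: 60.1
```

Run:
```python
from h import *
st()
t,R=ins(-.034,-.35,dM);row(t,R)
d=cams.get_image("side");cv2.imwrite("pics/d9.png",d);s=cams.get_image("scene");cv2.imwrite("pics/s9.png",s);w=cams.get_image("wrist");cv2.imwrite("pics/w9.png",w)
d=cv2.cvtColor(d,6).astype(int)
for c in range(265,283,2): print("D",c,190,d[190:214,c].tolist())
g=cv2.cvtColor(s,6).astype(int)
for c in range(278,300,3): print("S",c,196,g[196:228,c].tolist())
```

```text
{'clock': 11.4167, 'position': [0.5839, 0.1287, 0.0793], 'ee_rot': [1.6795, 2.2508, -0.338], 'force': [0.1538, -6.0905, 2.3804], 'ft_torque': [-1.0377, 0.0953, 0.1485], 'width': 0.1745, 'gripper_force': 60.0711}
turn [-0.0031  0.0035 -0.0004] shift cm [0.23  0.055 0.05 ] rows>= 0.1
D 265 190 [38, 34, 39, 51, 61, 60, 60, 60, 60, 61, 62, 59, 61, 61, 60, 61, 59, 54, 50, 48, 45, 39, 41, 72]
D 267 190 [33, 36, 42, 54, 62, 61, 61, 60, 60, 60, 61, 60, 61, 61, 61, 68, 87, 89, 64, 41, 39, 47, 70, 95]
D 269 190 [38, 40, 44, 54, 59, 61, 61, 60, 60, 60, 61, 61, 62, 62, 60, 59, 56, 49, 48, 70, 96, 112, 119, 120]
D 271 190 [37, 54, 73, 73, 62, 65, 68, 64, 62, 61, 62, 60, 56, 48, 41, 52, 73, 96, 112, 119, 119, 115, 104, 85]
D 273 190 [74, 140, 152, 95, 59, 64, 68, 67, 71, 68, 51, 44, 60, 84, 103, 115, 120, 119, 113, 99, 74, 57, 60, 63]
D 275 190 [98, 122, 103, 61, 53, 61, 58, 50, 48, 61, 81, 95, 103, 112, 115, 106, 89, 69, 49, 34, 57, 120, 164, 157]
D 277 190 [125, 128, 74, 34, 34, 46, 62, 82, 98, 119, 147, 149, 129, 119, 113, 102, 95, 91, 90, 88, 94, 126, 155, 146]
D 279 190 [134, 87, 41, 34, 37, 
[... 711 characters left out ...]
, 48, 42, 62, 108, 105, 81, 88, 153, 182, 179, 158, 138, 129, 122, 84, 57, 51, 49, 55, 48, 44, 45, 45, 45, 44, 42]
S 290 196 [40, 47, 44, 45, 45, 47, 45, 43, 41, 42, 48, 48, 51, 60, 106, 168, 184, 179, 148, 133, 126, 115, 78, 52, 48, 45, 43, 43, 40, 47, 47, 44]
S 293 196 [42, 41, 40, 46, 45, 40, 43, 44, 46, 43, 38, 43, 46, 47, 48, 66, 127, 173, 183, 169, 142, 138, 143, 133, 120, 87, 57, 44, 43, 48, 41, 42]
S 296 196 [47, 48, 48, 46, 48, 41, 44, 42, 43, 45, 44, 41, 43, 45, 41, 43, 40, 58, 100, 141, 149, 140, 131, 134, 135, 125, 79, 46, 43, 42, 43, 41]
S 299 196 [49, 46, 48, 46, 45, 41, 43, 45, 41, 39, 38, 47, 39, 42, 43, 45, 49, 73, 141, 164, 168, 162, 131, 98, 87, 60, 46, 41, 44, 45, 44, 44]
```

Run:
```python
from h import *
arc(-.05,1)
```

```text
[[0.0, 0.05, -0.0], [0.09, -0.0, -0.32], -1]
```

>>> {"name": "drive_tool", "arguments": {"commands": [[[0, 0.05, 0], [0, 0, -0.3], -1], [[0, 0.05, 0], [0, 0, -0.3], -1], [[0, 0.05, 0], [0, 0.2, -0.3], -1], [[0, 0.05, 0], [0, 0.5, -0.3], -1], [[0, 0.05, 0], [0, 1, -0.3], -1], [[0, 0.05, 0], [0, 1, -0.3], -1]]}}

```text
clock: 12.07
position: [0.5861, 0.1289, 0.0799]
ee_rot: [1.715, 2.287, -0.319]
force: [-21.4, -10.9, 9.1]
width: 0.179
gripper_force: 60.5
```

Run:
```python
from h import *
st()
```

```text
{'clock': 12.0667, 'position': [0.5861, 0.1289, 0.0799], 'ee_rot': [1.7152, 2.2866, -0.3193], 'force': [-21.4406, -10.8527, 9.0705], 'ft_torque': [-2.5456, 3.8532, -2.2393], 'width': 0.1787, 'gripper_force': 60.473}
```

>>> {"name": "drive_tool", "arguments": {"commands": [[[0, 0, 0], [0, -0.8, 0], -1], [[0, 0, 0], [0, -0.8, 0], -1], [[0, 0, 0], [0, -0.8, 0], -1]]}}

```text
clock: 12.32
position: [0.584, 0.1304, 0.0814]
ee_rot: [1.708, 2.287, -0.301]
force: [-4.5, -6.9, 0.6]
width: 0.176
gripper_force: 60.0
```

Run:
```python
from h import *
st();p,R=pose();t,R2=ins(-.034,-.3,dM);row(t,R2)
o=readout.observe();print("tool force",R.inv().apply(o["force"]+np.array([0,0,3.])),"torque",R.inv().apply(o["ft_torque"]))
```

```text
{'clock': 12.3167, 'position': [0.584, 0.1304, 0.0814], 'ee_rot': [1.7079, 2.2872, -0.3009], 'force': [-4.5495, -6.9378, 0.5547], 'ft_torque': [-1.0642, 0.7949, -0.334], 'width': 0.1759, 'gripper_force': 59.9967}
turn [-0.0051  0.0026 -0.0008] shift cm [ 0.255 -0.005 -0.004] rows>= 0.1
tool force [-6.23727383 -6.34492739 -1.51834019] torque [ 1.11548086 -0.79387863 -0.03944516]
```

>>> {"name": "drive_tool", "arguments": {"commands": [[[0, 0, 0], [-0.12, -0.1, -0.03], -1], [[0, 0, 0], [-0.22, -0.15, -0.05], -1], [[0, 0, 0], [-0.22, -0.15, -0.05], -1], [[0, 0, 0], [-0.22, -0.15, -0.05], -1]]}}

```text
clock: 12.65
position: [0.5843, 0.1305, 0.0826]
ee_rot: [1.707, 2.289, -0.294]
force: [-0.6, 0.5, -3.4]
width: 0.18
gripper_force: 60.0
```

```bash
cat >> h.py <<'E'
def tf():
    o=readout.observe();p,R=pose()
    print(o["clock"].round(2),p.round(4),"tool force",R.inv().apply(o["force"]+np.array([0,0,3.])).round(1),"torque",R.inv().apply(o["ft_torque"]).round(2),"roll",np.arctan2(R.as_matrix()[2,0],R.as_matrix()[2,2]*-1).round(3),"w",round(float(o["width"]),3),"x rel M",((p-M)@X).round(4))
E
python3 - <<'E'
from h import *
tf()
E
```

```text
Traceback (most recent call last):
  File "h.py", line 57, in tf
    print(o["clock"].round(2),p.round(4),"tool force",R.inv().apply(o["force"]+np.array([0,0,3.])).round(1),"torque",R.inv().apply(o["ft_torque"]).round(2),"roll",np.arctan2(R.as_matrix()[2,0],R.as_matrix()[2,2]*-1).round(3),"w",round(float(o["width"]),3),"x rel M",((p-M)@X).round(4))
          ^^^^^^^^^^^^^^^^
AttributeError: 'float' object has no attribute 'round'
```

Forces are now nulled (only the key's weight remains). I'll pull gently.

>>> {"name": "drive_tool", "arguments": {"commands": [[[0, 0, 0], [0, 0.15, 0], -1], [[0, 0, 0], [0, 0.3, 0], -1], [[0, 0, 0], [0, 0.45, 0], -1], [[0, 0, 0], [0, 0.6, 0], -1], [[0, 0, 0], [0, 0.6, 0], -1]]}}

```text
clock: 13.07
position: [0.5863, 0.1295, 0.0817]
ee_rot: [1.712, 2.289, -0.306]
force: [-15.1, -1.5, 1.0]
width: 0.177
gripper_force: 60.6
```

```bash
sed -i 's/o\["clock"\].round(2)/round(float(o["clock"]),2)/' h.py
python3 - <<'E'
from h import *
tf()
E
```

```text
13.07 [0.5863 0.1295 0.0817] tool force [  1.3 -14.9  -4.6] torque [3.12 0.63 0.67] roll -0.341 w 0.177 x rel M 0.0379
```

>>> {"name": "drive_tool", "arguments": {"commands": [[[0, 0.03, 0], [0.03, -0.5, -0.2], -1], [[0, 0.05, 0], [0.06, -0.5, -0.35], -1], [[0, 0.05, 0], [0.06, -0.5, -0.35], -1], [[0, 0.05, 0], [0.06, -0.5, -0.35], -1]]}}

```text
clock: 13.4
position: [0.585, 0.1323, 0.0861]
ee_rot: [1.735, 2.324, -0.253]
force: [-3.2, 2.3, -5.8]
width: 0.181
gripper_force: 60.2
```

Run:
```python
from h import *
tf()
```

```text
13.4 [0.585  0.1323 0.0861] tool force [ 3.8 -2.4  1.8] torque [0.49 1.45 0.42] roll -0.289 w 0.181 x rel M 0.0375
```

>>> {"name": "drive_tool", "arguments": {"commands": [[[0, 0, 0], [0.1, 0.1, 0.03], -1], [[0, 0, 0], [0.1, 0.3, 0.03], -1], [[0, -0.02, 0], [0.1, 0.5, 0.1], -1], [[0, 0, 0], [0.1, 0.7, 0.03], -1], [[0, 0.02, 0], [0.1, 0.8, -0.06], -1], [[0, 0, 0], [0.1, 0.8, 0], -1]]}}

```text
clock: 13.9
position: [0.5941, 0.1344, 0.0867]
ee_rot: [1.738, 2.322, -0.249]
force: [-3.7, 4.3, -5.7]
width: 0.176
gripper_force: 60.3
```

Run:
```python
from h import *
tf()
```

```text
13.9 [0.5941 0.1344 0.0867] tool force [ 5.7 -2.3  1.1] torque [0.34 1.79 0.49] roll -0.287 w 0.176 x rel M 0.0469
```

>>> {"name": "drive_tool", "arguments": {"commands": [[[0, 0, 0], [0.1, 0.2, 0], -1], [[0, 0, 0], [0.15, 0.5, 0], -1], [[0, 0, 0], [0.15, 0.8, 0], -1], [[0, 0, 0], [0.15, 1.1, 0], -1], [[0, 0, 0], [0.15, 1.3, 0], -1], [[0, 0, 0], [0.15, 1.3, 0], -1]]}}

```text
clock: 14.4
position: [0.6055, 0.1396, 0.0856]
ee_rot: [1.734, 2.322, -0.254]
force: [0.3, 0.1, -4.2]
width: 0.178
gripper_force: 60.0
```

Run:
```python
from h import *
tf()
```

```text
14.4 [0.6055 0.1396 0.0856] tool force [0.4 0.3 1.2] torque [-0.18  0.5  -0.08] roll -0.29 w 0.178 x rel M 0.0592
```

Sliding freely, so I'll finish the withdrawal to well clear of the head and look.

>>> {"name": "drive_tool", "arguments": {"commands": [[[0, 0, 0], [0, 0.4, 0], -1], [[0, 0, 0], [0, 0.8, 0], -1], [[0, 0, 0], [0, 1.2, 0], -1], [[0, 0, 0], [0, 2, 0], -1], [[0, 0, 0], [0, 3, 0], -1], [[0, 0, 0], [0, 3.5, 0], -1], [[0, 0, 0], [0, 3.5, 0], -1], [[0, 0, 0], [0, 3.5, 0], -1]]}}

```text
clock: 15.07
position: [0.6382, 0.1496, 0.0851]
ee_rot: [1.734, 2.323, -0.255]
force: [0.0, 0.6, -3.4]
width: 0.177
gripper_force: 60.0
```

Run:
```python
from h import *
tf()
s=cams.get_image("scene");cv2.imwrite("pics/s10.png",s);g=cv2.cvtColor(s,6).astype(int)
d=cams.get_image("side");cv2.imwrite("pics/d10.png",d);d=cv2.cvtColor(d,6).astype(int)
for c in range(278,316,3): print("S",c,196,g[196:240,c].tolist())
for c in range(265,281,2): print("D",c,190,d[190:214,c].tolist())
```

```text
15.07 [0.6382 0.1496 0.0851] tool force [0.7 0.2 0.2] torque [-0.04  0.54 -0.02] roll -0.29 w 0.177 x rel M 0.0935
S 278 196 [226, 213, 160, 121, 110, 101, 98, 91, 90, 88, 89, 83, 81, 74, 69, 60, 59, 55, 52, 52, 87, 143, 144, 112, 93, 85, 141, 214, 225, 220, 180, 135, 118, 93, 66, 54, 47, 49, 49, 43, 42, 47, 50, 42]
S 281 196 [155, 122, 113, 114, 118, 131, 134, 108, 92, 91, 90, 94, 87, 84, 78, 75, 69, 63, 55, 50, 47, 60, 108, 156, 213, 220, 224, 221, 171, 131, 112, 95, 64, 55, 50, 50, 48, 51, 50, 50, 43, 49, 49, 49]
S 284 196 [46, 48, 50, 49, 50, 46, 52, 91, 124, 107, 96, 95, 90, 84, 75, 72, 69, 68, 64, 65, 63, 48, 47, 69, 152, 195, 161, 126, 119, 82, 58, 50, 50, 51, 51, 49, 49, 49, 51, 51, 51, 46, 50, 49]
S 287 196 [47, 48, 46, 49, 47, 47, 46, 46, 60, 108, 106, 79, 62, 57, 60, 65, 68, 66, 65, 60, 49, 45, 43, 46, 41, 46, 43, 42, 44, 44, 50, 49, 53, 45, 49, 48, 48, 50, 45, 50, 45, 45, 46, 50]
S 290 196 [47, 51, 51, 48, 48, 47, 47, 46, 43, 44, 47, 53, 48, 44, 49, 49, 41, 42, 44, 45, 44, 47, 44, 47, 40, 44, 46, 41, 43, 43, 45, 43, 47, 48, 49, 49, 48, 47, 49, 47, 46, 46, 48, 49]
S 293 19
[... 1760 characters left out ...]
0, 41]
D 269 190 [35, 49, 93, 125, 113, 62, 27, 63, 121, 135, 96, 72, 66, 61, 52, 46, 42, 41, 41, 41, 41, 39, 41, 41]
D 271 190 [35, 71, 122, 131, 79, 35, 44, 84, 137, 158, 131, 88, 71, 64, 57, 50, 44, 42, 40, 41, 40, 39, 40, 40]
D 273 190 [74, 139, 153, 96, 41, 32, 43, 68, 111, 163, 171, 113, 74, 69, 62, 55, 47, 43, 41, 38, 39, 47, 63, 66]
D 275 190 [98, 123, 104, 57, 30, 32, 40, 59, 92, 136, 157, 131, 88, 71, 67, 58, 49, 44, 40, 36, 60, 120, 166, 156]
D 277 190 [124, 128, 75, 34, 33, 37, 37, 43, 70, 118, 163, 168, 125, 106, 105, 102, 97, 93, 90, 88, 94, 126, 155, 146]
D 279 190 [134, 87, 42, 34, 37, 34, 36, 72, 138, 207, 232, 209, 155, 138, 140, 142, 142, 143, 142, 142, 141, 141, 140, 140]
```

```bash
cat >> h.py <<'E'
Y=np.cross([0,0,1],X)
def lvl(p,roll=0.0):
    F=frame(PSI,roll,0);return p,Ro.from_matrix(np.c_[F[:,1],F[:,0],-F[:,2]])
E
python3 - <<'E'
from h import *
p,R=pose();a,Ra=lvl(np.array([*(p[:2]),.18]));row(a,Ra)
T=M+.03*X-.06*Y;T[2]=.18;t,Rt=lvl(T);row(t,Rt)
E
```

```text
turn [-0.0022  0.2904 -0.0012] shift cm [-2.716 -0.019 -9.089] rows>= 2.3
turn [-0.0022  0.2904 -0.0012] shift cm [-13.591  -6.292  -5.826] rows>= 3.9
```

>>> {"name": "drive_tool", "arguments": {"commands": [[[0, 0.1, 0], [-1, 0, -3], -1], [[0, 0.2, 0], [-2, 0, -6], -1], [[0, 0.29, 0], [-2.7, 0, -9.1], -1], [[0, 0.29, 0], [-6, -0.5, -8.1], -1], [[0, 0.29, 0], [-10, -2.5, -6.9], -1], [[0, 0.29, 0], [-13, -5, -6], -1], [[0, 0.29, 0], [-13.6, -6.3, -5.8], -1], [[0, 0.29, 0], [-13.6, -6.3, -5.8], -1], [[0, 0.29, 0], [-13.6, -6.3, -5.8], -1], [[0, 0.29, 0], [-13.6, -6.3, -5.8], -1]]}}

```text
clock: 16.0
position: [0.6101, 0.0233, 0.1801]
ee_rot: [-1.878, -2.518, 0.001]
force: [-0.1, 0.6, -3.9]
width: 0.175
gripper_force: 60.0
```

```bash
cat >> h.py <<'E'
def wproj(ci,P):
    c=np.array(ci["R"])@P+ci["t"];r=np.hypot(c[0],c[1]);th=np.arctan2(r,c[2]);K_=np.array(ci["camera_matrix"]);return np.array([K_[0,2],K_[1,2]])+K_[0,0]*th*c[:2]/r
E
python3 - <<'E'
from h import *
tf();ci=cams.camera_info("wrist");im=cams.get_image("wrist");cv2.imwrite("pics/w11.png",im)
Z=np.array([0,0,1])
for ph in (0,.42,.6,.84): print(ph,[wproj(ci,M-X*q+.0165*(np.sin(ph)*Y+np.cos(ph)*Z)).round(1).tolist() for q in (.002,.018,.034)])
print("sil",[wproj(ci,M-.018*X+.0165*s*Y).round(1).tolist() for s in (-1,1)])
b=im.astype(int);m=(b[...,1]-b[...,2]>40)&(b[...,1]-b[...,0]>40);ys,xs=np.where(m);print("green",len(xs),[(xs.min(),xs.max(),ys.min(),ys.max()) if len(xs) else 0])
c0=wproj(ci,M-.018*X+.0165*Z).astype(int);g=cv2.cvtColor(im,6).astype(int)
for dx in (-14,-8,-2,4,10,16): print(c0[0]+dx,c0[1]-45,g[c0[1]-45:c0[1]+40,c0[0]+dx].tolist())
E
```

```text
16.0 [0.6101 0.0233 0.1801] tool force [0.6 0.  0.9] torque [-0.08  0.06  0.02] roll 0.0 w 0.175 x rel M 0.0304
0 [[223.6, 140.1], [198.1, 140.9], [173.5, 141.9]]
0.42 [[223.8, 129.0], [198.4, 129.9], [173.8, 131.1]]
0.6 [[224.2, 124.8], [198.8, 125.7], [174.4, 126.9]]
0.84 [[224.8, 120.1], [199.7, 121.0], [175.6, 122.3]]
sil [[204.9, 164.4], [203.6, 114.9]]
green 106 [(np.int64(166), np.int64(499), np.int64(115), np.int64(193))]
184 95 [244, 243, 242, 244, 244, 244, 244, 244, 244, 244, 244, 246, 245, 204, 108, 86, 82, 79, 84, 85, 80, 84, 77, 58, 49, 54, 59, 62, 68, 70, 65, 73, 126, 225, 246, 246, 247, 209, 115, 83, 86, 91, 86, 89, 89, 93, 91, 97, 91, 92, 89, 70, 87, 85, 83, 81, 75, 78, 81, 75, 76, 72, 73, 70, 72, 63, 63, 53, 51, 48, 43, 40, 72, 86, 86, 84, 81, 81, 103, 184, 242, 246, 245, 244, 229]
190 95 [221, 222, 225, 229, 229, 231, 232, 233, 229, 232, 230, 226, 225, 224, 224, 227, 229, 230, 229, 235, 236, 236, 192, 89, 52, 58, 62, 64, 68, 66, 72, 73, 143, 238, 245, 246, 249, 187, 89, 82, 86, 87, 88, 92, 90, 96, 93, 94, 94, 94, 91, 91, 89, 86, 84, 80, 78, 77, 75, 75, 78, 72, 71, 
[... 817 characters left out ...]
21, 23, 25, 23, 26, 21, 23, 20, 27, 21, 20, 22, 27, 18, 16, 23, 22, 24, 23, 16, 28, 22, 39, 47, 55, 62, 59, 64, 66, 71, 63, 104, 209, 247, 246, 246, 210, 119, 84, 87, 85, 88, 92, 93, 94, 94, 93, 95, 94, 94, 96, 91, 86, 84, 82, 74, 78, 82, 76, 79, 80, 73, 76, 67, 64, 64, 60, 52, 54, 45, 41, 29, 18, 10, 12, 12, 17, 14, 16, 20, 25, 20, 11, 12, 12]
214 95 [23, 18, 26, 26, 21, 20, 25, 24, 20, 22, 26, 24, 25, 22, 25, 23, 22, 24, 20, 20, 25, 25, 35, 52, 56, 61, 58, 64, 69, 65, 69, 123, 234, 246, 245, 247, 189, 94, 79, 89, 88, 86, 87, 96, 95, 91, 96, 94, 90, 90, 96, 89, 89, 84, 85, 82, 74, 76, 80, 76, 73, 71, 68, 69, 66, 63, 61, 59, 50, 49, 39, 31, 22, 20, 14, 22, 25, 28, 19, 24, 21, 19, 23, 18, 19]
```

Run:
```python
from h import *
ty=np.radians(7.3);tr=np.array([.502,.370,0]);Rz=Ro.from_euler('z',ty)
F=(Rz*Ro.from_euler('z',-np.pi/2)*Ro.from_euler('x',-.04)).as_matrix() # cols X(tool y),u(tool x),n
R=Ro.from_matrix(np.c_[F[:,1],F[:,0],-F[:,2]]);print(R.as_matrix().round(2))
p,_=pose();g=tr+Rz.apply([-.015,-.030,0])
row(np.r_[p[:2],.24],lvl(p)[1]);row(np.r_[g[:2],.20],R);print(g)
S=cams.camera_info("scene");D=cams.camera_info("side");print("jar",plane(S,(314,170),0),plane(D,(263,322),0))
```

```text
[[ 0.99  0.13 -0.04]
 [ 0.13 -0.99 -0.01]
 [-0.04  0.   -1.  ]]
turn [-0.0009 -0.0001  0.0001] shift cm [ 1.000e-03 -5.000e-03 -6.001e+00] rows>= 1.4
turn [ 0.0339 -0.0288  1.7329] shift cm [33.546 -2.454 -1.995] rows>= 13.9
[0.49093352 0.3383372  0.        ]
jar [0.29531289 0.36406339 0.        ] [0.28006898 0.36971305 0.        ]
```

>>> {"name": "drive_tool", "arguments": {"commands": [[[0, 0, 0], [0, 0, -3], -1], [[0, 0, 0], [0, 0, -6], -1], [[0.002, -0.002, 0.12], [3, -0.2, -6], -1], [[0.005, -0.005, 0.24], [6, -0.5, -6], -1], [[0.007, -0.006, 0.36], [9, -0.7, -6], -1], [[0.01, -0.008, 0.48], [12, -0.9, -6], -1], [[0.012, -0.01, 0.6], [15, -1.1, -6], -1], [[0.014, -0.012, 0.72], [18, -1.3, -6], -1], [[0.016, -0.014, 0.84], [21, -1.5, -6], -1], [[0.018, -0.016, 0.96], [24, -1.8, -5], -1], [[0.021, -0.018, 1.08], [27, -2, -4], -1], [[0.024, -0.02, 1.2], [30, -2.2, -3], -1], [[0.026, -0.022, 1.32], [32, -2.4, -2], -1], [[0.028, -0.024, 1.44], [33.5, -2.45, -2], -1], [[0.031, -0.026, 1.56], [33.5, -2.45, -2], -1], [[0.033, -0.028, 1.68], [33.5, -2.45, -2], -1], [[0.034, -0.029, 1.733], [33.5, -2.45, -2], -1], [[0.034, -0.029, 1.733], [33.5, -2.45, -2], -1], [[0.034, -0.029, 1.733], [33.5, -2.45, -2], -1]]}}

```text
clock: 17.63
position: [0.4909, 0.3381, 0.1996]
ee_rot: [3.131, 0.204, -0.063]
force: [0.4, -0.6, -4.2]
width: 0.175
gripper_force: 60.0
```

Run:
```python
from h import *
ci=cams.camera_info("wrist");im=cams.get_image("wrist");p,R=pose();tf();print(R.as_matrix().round(3).tolist())
b=im.astype(int);m=((b[...,0]-b[...,2]>70)).astype(np.uint8)
c=max(cv2.findContours(m,0,1)[0],key=cv2.contourArea)
def wp(px,z):
    o,d=wray(ci,px);return (o+d*(z-o[2])/d[2])[:2].round(3).tolist()
ap=cv2.approxPolyDP(c,8,True)[:,0];print(cv2.contourArea(c),[(q.tolist(),wp(q,.018)) for q in ap])
ty=np.radians(7.3);g=np.array([.491,.338,.01]);F=(Ro.from_euler('z',ty-np.pi/2)*Ro.from_euler('x',-.04)).as_matrix()
row(g,Ro.from_matrix(np.c_[F[:,1],F[:,0],-F[:,2]]))
```

```text
17.68 [0.491  0.3378 0.1997] tool force [-0.5  0.2  0.5] torque [ 0.05  0.04 -0.01] roll -0.041 w 0.178 x rel M 0.0062
[[0.991, 0.13, -0.04], [0.129, -0.992, -0.006], [-0.041, 0.001, -0.999]]
14096.0 [([257, 56], [0.62, 0.379]), ([170, 66], [0.603, 0.469]), ([187, 233], [0.421, 0.435]), ([258, 236], [0.429, 0.354])]
turn [0.0007 0.0005 0.0025] shift cm [ 0.766 -0.03  18.953] rows>= 4.5
```

>>> {"name": "drive_tool", "arguments": {"commands": [[[0, 0, 0], [0.15, 0, 4], -1], [[0, 0, 0], [0.3, 0, 8], -1], [[0, 0, 0], [0.5, 0, 12], -1], [[0, 0, 0], [0.62, 0, 15.5], -1], [[0, 0, 0], [0.7, 0, 17.5], -1], [[0, 0, 0], [0.75, 0, 18.5], -1], [[0, 0, 0], [0.77, 0, 18.9], -1], [[0, 0, 0], [0.77, 0, 18.9], -1], [[0, 0, 0], [0.77, 0, 18.9], -1]]}}

```text
clock: 18.43
position: [0.4926, 0.3375, 0.0121]
ee_rot: [3.133, 0.198, -0.06]
force: [0.4, -0.4, -3.9]
width: 0.177
gripper_force: 60.0
```

Run:
```python
from h import *
tf()
```

```text
18.43 [0.4926 0.3375 0.0121] tool force [0.4 0.5 0.9] torque [ 0.02 -0.   -0.02] roll -0.038 w 0.177 x rel M 0.0076
```

>>> {"name": "drive_tool", "arguments": {"commands": [[[0, 0, 0], [0, 0, 0.4], -1], [[0, 0, 0], [0, 0, 0.4], -1], [[0, 0, 0], [0, 0, 0.4], -0.5], [[0, 0, 0], [0, 0, 0.4], -0.2], [[0, 0, 0], [0, 0, 0.4], 0], [[0, 0, 0], [0, 0, 0.4], 0], [[0, 0, 0], [0, 0, 0.4], 0], [[0, 0, 0], [0, 0, 0.4], 0], [[0, 0, 0], [0, 0, 0.4], 0], [[0, 0, 0], [0, 0, -2], 0], [[0, 0, 0], [0, 0, -5], 0], [[0, 0, 0], [0, 0, -9], 0], [[0, 0, 0], [0, 0, -13], 0], [[0, 0, 0], [0, 0, -16], 0], [[0, 0, 0], [0, 0, -16], 0], [[0, 0, 0], [0, 0, -16], 0]]}}

```text
clock: 19.77
position: [0.499, 0.3384, 0.1727]
ee_rot: [3.134, 0.198, -0.058]
force: [-0.4, 1.0, -0.2]
width: 0.497
gripper_force: 0.0
```

Run:
```python
from h import *
tf()
for n,z in (("scene",.014),("side",.014)):
    ci=cams.camera_info(n);im=cams.get_image(n).astype(int);cv2.imwrite(f"pics/{n}_end.png",im)
    poly=np.array([proj(ci,np.array([x,y,.018])) for x,y in ((.402,.280),(.627,.305),(.604,.464),(.376,.431))]).astype(int)
    k=np.zeros(im.shape[:2],np.uint8);cv2.fillPoly(k,[cv2.convexHull(poly)],1);k=cv2.dilate(k,np.ones((9,9)))
    g=im.max(2);m=((g-im.min(2)<40)&(g>75)&(k>0)).astype(np.uint8)
    c=max(cv2.findContours(m,0,1)[0],key=cv2.contourArea);ap=cv2.approxPolyDP(c,3,True)[:,0]
    print(n,cv2.contourArea(c))
    for q in ap:
        w=plane(ci,q,z);v=Ro.from_euler('z',-np.radians(7.3)).apply(w-np.array([.502,.370,0]));print("  ",q.tolist(),"tray",v[:2].round(3).tolist())
    g0=cv2.imread("pics/%s0.png"%n).astype(int);d=np.abs(im-g0).max(2)>60
```

```text
19.77 [0.499  0.3384 0.1727] tool force [-0.3 -1.1 -2.8] torque [ 0.02 -0.12  0.02] roll -0.037 w 0.497 x rel M 0.014
scene 266.5
   [326, 188] tray [-0.087, -0.035]
   [365, 214] tray [0.088, -0.033]
   [334, 190] tray [-0.062, -0.022]
   [343, 184] tray [-0.067, 0.027]
   [342, 180] tray [-0.086, 0.041]
side 392.0
   [196, 262] tray [0.091, -0.033]
   [198, 267] tray [0.068, -0.02]
   [231, 285] tray [-0.067, -0.018]
   [218, 295] tray [-0.069, 0.034]
   [219, 299] tray [-0.082, 0.044]
   [240, 287] tray [-0.093, -0.026]
   [238, 281] tray [-0.071, -0.042][ WARN:0@0.841] global loadsave.cpp:1063 imwrite_ Unsupported depth image for selected encoder is fallbacked to CV_8U.
```

The key lies wholly inside the tray in both views and the gripper is clear, so I'm handing in.

```bash
python3 -c "
from cell import job
print(job.sign_off())"
```

```text
the job is handed in; nothing more can be done
None
```

I tightened the screw to about 0.53 rad, inside the green band by the wrist camera, and laid the key flat in the blue tray; the job was handed in at about 20 s, but sign-off returned no verdict.

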